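# Load a lidded jar into the kiln on cookie and stilt

## Task

Finish loading the round kiln shelf for the glaze firing. The tall jar's glaze runs, so lay the clay cookie flat on the empty side of the shelf, wholly on it and at least a finger's width clear of the small jar, stand the stilt centrally on the cookie, stand the tall jar upright and centred on the stilt's points, and then seat its own lid on it; the small jar stays where it stands and gets its own lid too (before or after). Set the ware down without dropping it, and leave the kiln post, glaze tub and brush alone.

Things in the scene. Friction and masses are not known exactly. Their poses are not given: they have to be found in the camera images.
- shelf_top (a point): centre of the top face of the round kiln shelf, 83 mm above the bench: a flat pale disc 240 mm across, fixed on the round steel-banded hearth (300 mm across) of a small kiln, which stands left or right on the bench at any yaw. z is up; the small jar stands on the point's -y side, so the empty side is +y.
- cookie: clay cookie: plain flat brown clay disc, 68 mm diameter, 9 mm thick, 65 g. Origin at the centre of its underside, z up. Lies flat on the ware board (plywood, 270 x 380 mm, top 15 mm above the bench) beside the hearth. Pick it across its diameter.
- stilt: stilt: pale three-armed ceramic star, 18 mm high, 30 g. Arms 9 mm wide, 24 mm long from the centre, along body +x and at 120 and 240 degrees from it, their bars 4 to 12 mm above the underside; each has a foot below and a blunt point above, 20 mm from the centre. Origin at the centre, level with the feet's undersides, z up. Lies points up on the ware board, any yaw. Pinch it across one arm.
- tall_jar: tall jar: plain off-white open jar with straight round wall, 66 mm outer diameter, 75 mm high, wall 5 mm (mouth 56 mm across), flat foot 60 mm across, 0.26 kg (may vary by a quarter). Origin at the centre of its foot, z up. Stands on the ware board.
- wide_lid: lid of the tall jar: round flange 68 mm, knob 20 mm across at its root, 24 at the top, 18 to 45 mm above the origin. A tapered plug under the flange, 8 mm deep, 38 mm across below and 49 above, drops into the mouth; seated, its origin is 67 mm above the jar's. 75 g. Origin at the centre of the plug's underside, z up. Stands on its plug, knob up, on the ware board.
- narrow_lid: lid of the small jar, like the wide one but smaller: flange 49 mm, knob 16 mm across at its root, 20 at the top, 18 to 40 mm above the origin, plug 8 mm deep, 24 mm across below and 35 above. Seated, its origin is 42 mm above the small jar's. 35 g. Origin at the centre of the plug's underside, z up. Stands on its plug, knob up, on the ware board.
- small_jar: small jar: plain off-white open jar, 50 mm outer diameter, 50 mm high, mouth 40 mm across, 0.14 kg (may vary by a fifth). Already loaded: stands loose on the kiln shelf, 50 to 66 mm from the shelf's centre. Origin at the centre of its foot, z up.
- kiln_post: bystander: pale square kiln post, 38 x 38 mm, 60 mm tall, standing loose on the ware board among the ware. Origin at the centre of its underside.
- glaze_tub: bystander: closed grey tub with white cap, 72 mm across, 85 mm high, standing loose at the far side of the bench. Origin at the centre of its underside.
- glaze_brush: bystander: brush 200 mm long lying loose at the far side of the bench, at most 25 mm high. Origin below its middle, x along it.

How it is judged (in metres and radians):
On the way, in this order (a step that is already met when the one before it is completed fails the run):
1. the cookie lies flat on the empty side of the kiln shelf (z of cookie in the frame of shelf_top between -0.003 and 0.004 m and angle between cookie's own z axis and vertical below 0.1 rad and horizontal distance between cookie and shelf_top below 0.086 m and horizontal distance between cookie and small_jar above 0.07 m and contact force between cookie and the fingers below 0.05 N), for 0.2 s.
2. the stilt stands on the cookie (z of stilt in the frame of cookie between 0.006 and 0.012 m and angle between stilt's own z axis and vertical below 0.1 rad and horizontal distance between stilt and cookie below 0.012 m and contact force between stilt and the fingers below 0.05 N), for 0.2 s.
3. the tall jar stands on the stilt (z of tall_jar in the frame of stilt between 0.015 and 0.021 m and angle between tall_jar's own z axis and vertical below 0.1 rad and horizontal distance between tall_jar and stilt below 0.009 m and contact force between tall_jar and the fingers below 0.05 N), for 0.2 s.
4. the wide lid is seated on the tall jar (z of wide_lid in the frame of tall_jar between 0.064 and 0.07 m and angle between wide_lid's own z axis and vertical below 0.1 rad and horizontal distance between wide_lid and tall_jar below 0.006 m and contact force between wide_lid and the fingers below 0.05 N), for 0.2 s.
At the end, for the whole second after the job is handed in: Cookie flat on the shelf (within 86 mm of its centre, over 70 mm from the small jar), stilt within 12 mm of its centre, tall jar upright on the stilt within 9 mm, each lid seated in its own jar (3 mm height, 6 mm sideways, 0.1 rad), small jar within 20 mm of its start; all released, at rest (z of cookie in the frame of shelf_top between -0.003 and 0.004 m and angle between each of cookie, stilt, tall_jar, wide_lid, narrow_lid, small_jar's own z axis and vertical below 0.1 rad and horizontal distance between cookie and shelf_top below 0.086 m and horizontal distance between cookie and small_jar above 0.07 m and z of stilt in the frame of cookie between 0.006 and 0.012 m and horizontal distance between stilt and cookie below 0.012 m and z of tall_jar in the frame of stilt between 0.015 and 0.021 m and horizontal distance between tall_jar and stilt below 0.009 m and z of wide_lid in the frame of tall_jar between 0.064 and 0.07 m and horizontal distance between wide_lid and tall_jar below 0.006 m and z of narrow_lid in the frame of small_jar between 0.039 and 0.045 m and horizontal distance between narrow_lid and small_jar below 0.006 m and distance of small_jar from where it was at the start of the episode below 0.02 m and linear speed of each of cookie, stilt, tall_jar, wide_lid, narrow_lid, small_jar below 0.02 m/s); the robot touches nothing.
It fails at once if a jar is tipped over (angle between any of tall_jar, small_jar's own z axis and vertical above 0.5 rad).
It fails at once if the tall jar or a lid is dropped (falls free by more than about 12 mm) ((linear speed of tall_jar above 0.48 m/s and contact force between tall_jar and the fingers below 0.05 N) or (linear speed of wide_lid above 0.48 m/s and contact force between wide_lid and the fingers below 0.05 N) or (linear speed of narrow_lid above 0.48 m/s and contact force between narrow_lid and the fingers below 0.05 N)).
It fails at once if the kiln post, glaze tub or brush is moved more than 25 mm (distance of any of kiln_post, glaze_tub, glaze_brush from where it was at the start of the episode above 0.025 m).
It also fails if it takes over 144 s, if anything falls off the work surface, if the arm or the gripper's body presses on something with over 40 N, if the wrist force passes 120 N, or if a joint passes its speed limit or range.

## Robot

A 6-joint arm with a two-finger parallel gripper is mounted at the origin on the work surface. World frame = base frame: x ahead of the robot, y to its left, z up, the work surface at z = 0. Lengths are in mm, angles in rad, forces in N, time in s.
With the tool pointing down it reaches from about 300 to 950 mm from the base axis. Payload 3.1 kg.
Tool frame: the origin (TCP) lies on the centre line of the jaws, within the pads' length; the fingertips stand 22 mm ahead of it and the grasp point (between the pads) lies 3 mm ahead of it; z points along the fingers, y is the direction in which the jaws open and shut (so a half turn about z gives the same grasp; the last joint's range is limited). The gripper opens to 85 mm and grips with 20 to 120 N. Pads are 22 mm wide; open, the fingers measure 114 mm over their backs; the gripper's body (76 mm by 85 mm) begins 54 mm behind the grasp point. The pads swing forward as they close: fully open they stand 13 mm farther back than shut.
Start: joints at [1.124, 0.308, 1.634, -0, 1.2, -0.07], TCP at [229.992, 581.15, 219.172] pointing down, gripper open.
Joint ranges: [-3.06, 3.06], [-0.79, 1.96], [0.05, 2.63], [-1.19, 4.34], [0.05, 2.64], [-2.94, 2.94]. Speed limits (rad/s): [2.79, 2.79, 3.14, 3.14, 3.14, 3.14].

## Interface

Orientations are given as a unit quaternion [w, x, y, z].
In Python, from rig import env gives the robot as it stands. The module is installed in compiled form; this text tells all that it offers.
- The arm moves only by the tool apply_moves, never from a script. Its argument "series" is a list of rows, each a list of 3 entries, a list of its own where there are three numbers: the shift along the tool's x, y, z in m, then the turn, a rotation vector about the tool's x, y, z in degrees, then the finger opening in m, from 0 to 0.0854. In form: [[[x, y, z], [rx, ry, rz], hand], ...]. A call has 1 to 20 rows; each row is the pose to reach, as a shift and turn from the pose commanded when the call began, along the tool's axes at that moment; what a row does not reach only later rows make up. A row lasts 1/8 s, in which the tool goes at most 62.5 mm and 10.7 degrees, less where a joint would pass 70% of its speed; a pose out of reach is approached as far as the arm can. A call with a gripper value outside its range is refused whole. The fingers move at their own pace and stop on an object; the grip force is fixed at half the most. Time passes only in rows, so rows that repeat a pose let the fingers close. It gives the time, the measured TCP pose, the force and the opening at its end, in the units of the state.
- env.get_obs(): the state, without advancing time (a new reading comes with each control period).
- env.snapshot(name): name is "scene" or "side" or "wrist"; returns the picture (400x640x3 uint8, blue, green, red); there is no depth.
- env.camera_info(name): a dict with "mtx" (3x3 intrinsics, pixels), "k1" (the pictures are not rectified: a ray, as slopes to the right and down, at radius r is drawn at 1 + k1 r^2 times it, then the intrinsics apply), "T" (4x4, takes a point from camera to world coordinates). Camera axes: x right, y up, looking along -z (the intrinsics and any distortion apply to the point x, -y, -z); pixel columns grow to the right and rows downward; lengths in mm; the calibration is good to about 2 mm. A picture is of the moment at which its call begins: read the wrist's pose just before it. camera_info takes no time and is no camera call; for the wrist camera it gives the pose at the moment of the call.
- env.job_done(): hands the job in, once; it reports no verdict.
The state is a dict: "clock": time; "joints": joint angles; "qvel": joint speeds; "tau": joint torques, N m; "position": TCP position; "tcp_rot": TCP orientation; "ft_force": force on the tool from outside, world axes, zero at the start; "torque": the same for the moment, N m; "gripper_width": finger opening in mm.
Only numpy, scipy, OpenCV 4.12 (cv2) and the standard library are available. Lean on these libraries where they do the work, as an engineer would, in place of code of your own. Each camera call takes 0.05 s, during which the arm holds its last target.

## Working session

There is one attempt and no reset: what is moved stays moved. The work goes in short steps, Python scripts to look and compute and a tool call to move; the robot and the scene stay as the last step left them, time stands still between calls to the robot, and variables do not carry over. Pictures are saved under pics/ and viewed, and the job is handed in when it is done.

Besides the shell and the picture viewer there is one more tool, called after "Emit:" by a JSON object that holds its "fn" and its "kwargs". apply_moves: Moves the arm, as the interface text tells. Its arguments: {"type":"object","properties":{"series":{"type":"array","items":{"type":"array"}}},"required":["series"]}

```bash
mkdir -p pics; ls
python3 - <<'E'
from rig import env
import cv2
o=env.get_obs();print(o)
for n in ["scene","side","wrist"]:
    print(n,env.camera_info(n)); cv2.imwrite(f"pics/{n}0.png",env.snapshot(n))
E
```

```text
pics
{'clock': 0.0, 'joints': array([ 1.12433008e+00,  3.08977971e-01,  1.63517970e+00, -5.33264647e-06,
        1.19970292e+00, -6.97084822e-02]), 'qvel': array([ 6.95918761e-05, -7.30818600e-04,  5.89986865e-04, -2.62247951e-04,
       -3.15461313e-05, -7.30967825e-04]), 'tau': array([-6.67771055e-04, -4.15241182e+01, -2.76668090e+01, -7.12832980e-05,
        1.01213882e-02, -1.31915402e-05]), 'position': array([229.60902975, 580.38880435, 217.96720487]), 'tcp_rot': array([-2.87023555e-04,  1.87265629e-01,  9.82308657e-01, -1.09704637e-03]), 'ft_force': array([ 0.07285209,  0.14103658, -0.83658873]), 'torque': array([-0.00930163,  0.04123203,  0.03393585]), 'gripper_width': 85.1930839669778}
scene {'mtx': array([[382.82794031,   0.        , 317.43290878],
       [  0.        , 382.82794031, 195.36322229],
       [  0.        ,   0.        ,   1.        ]]), 'k1': -0.05760148069092461, 'T': array([[-5.51784666e-01, -5.83779381e-01,  5.95596606e-01,
         1.12908096e+03],
       [ 8.33894221e-01, -3.96829444e-01,  3.83597211e-01,
         3.41024966e+02],
       [ 1.24141280e-02, 
[... 534 characters left out ...]
20e-03,  6.81278987e-01,  7.32011239e-01,
         7.99263330e+02],
       [ 0.00000000e+00,  0.00000000e+00,  0.00000000e+00,
         1.00000000e+00]])}
wrist {'mtx': array([[346.21470803,   0.        , 320.2219457 ],
       [  0.        , 346.21470803, 207.81717016],
       [  0.        ,   0.        ,   1.        ]]), 'k1': -0.0027275400717880253, 'T': array([[ 3.68024240e-01, -8.89571746e-01, -2.70592438e-01,
         1.60273211e+02],
       [ 9.29814979e-01,  3.51623978e-01,  1.08649359e-01,
         6.07397853e+02],
       [-1.50461074e-03, -2.91586500e-01,  9.56543281e-01,
         3.73086807e+02],
       [ 0.00000000e+00,  0.00000000e+00,  0.00000000e+00,
         1.00000000e+00]])}
```

View pics/scene0.png

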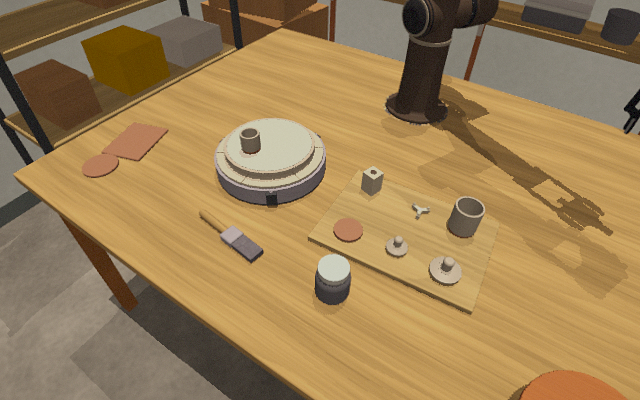

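View pics/side0.png

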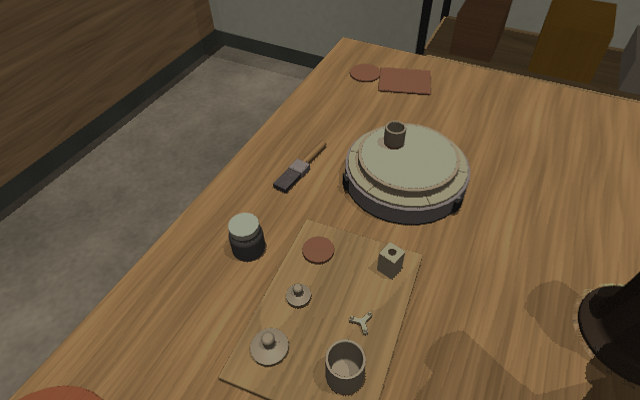

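View pics/wrist0.png

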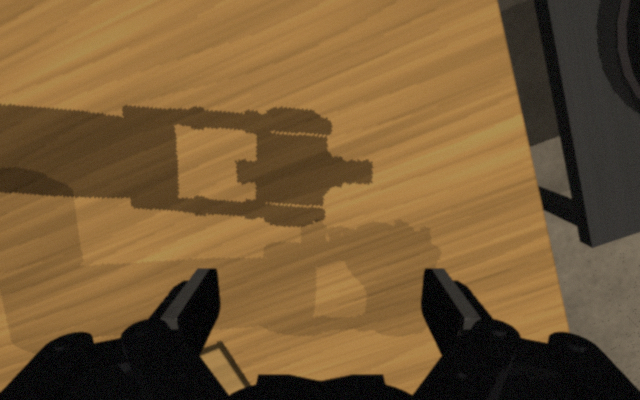

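The scene and side views show the hearth with the small jar, and the ware board holding the cookie, narrow lid, wide lid, stilt, tall jar and post. The wrist view shows only bare bench. I'll enlarge.

```bash
cat > h.py <<'E'
import numpy as np, cv2
from scipy.optimize import least_squares
from rig import env
def proj(ci,P):
    P=np.atleast_2d(P).astype(float); T=ci["T"]
    c=(P-T[:3,3])@T[:3,:3]; s=np.c_[c[:,0],-c[:,1]]/(-c[:,2:3])
    r2=(s**2).sum(1,keepdims=True); s=s*(1+ci["k1"]*r2)
    return s@ci["mtx"][:2,:2].T+ci["mtx"][:2,2]
def unproj(ci,uv,z):
    uv=np.atleast_2d(uv).astype(float)
    K=ci["mtx"]; d=(uv-K[:2,2])/np.array([K[0,0],K[1,1]]); s=d.copy()
    for _ in range(20): s=d/(1+ci["k1"]*(s**2).sum(1,keepdims=True))
    r=np.c_[s[:,0],-s[:,1],-np.ones(len(s))]@ci["T"][:3,:3].T
    o=ci["T"][:3,3]; return o+r*((z-o[2])/r[:,2])[:,None]
def crop(img,x0,y0,x1,y1,f,name,marks=()):
    c=cv2.resize(img[y0:y1,x0:x1],None,fx=f,fy=f,interpolation=cv2.INTER_CUBIC)
    for m in marks: cv2.polylines(c,[np.round((np.asarray(m)-[x0,y0]+0.5)*f*8).astype(np.int32)],False,(0,0,255),1,cv2.LINE_AA,3)
    cv2.imwrite("pics/"+name,c)
def circ(c,r,z,n=72):
    t=np.linspace(0,2*np.pi,n+1); return np.c_[c[0]+r*np.cos(t),c[1]+r*np.sin(t),0*t+z]
E
python3 - <<'E'
import cv2
from h import *
s=cv2.imread("pics/scene0.png");d=cv2.imread("pics/side0.png")
crop(s,305,160,505,310,4,"s_board.png");crop(s,200,110,340,215,5,"s_hearth.png")
crop(d,220,210,430,400,3.1,"d_board.png");crop(d,335,110,480,220,5,"d_hearth.png")
E
```

```text
(no output)
```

View pics/s_board.png

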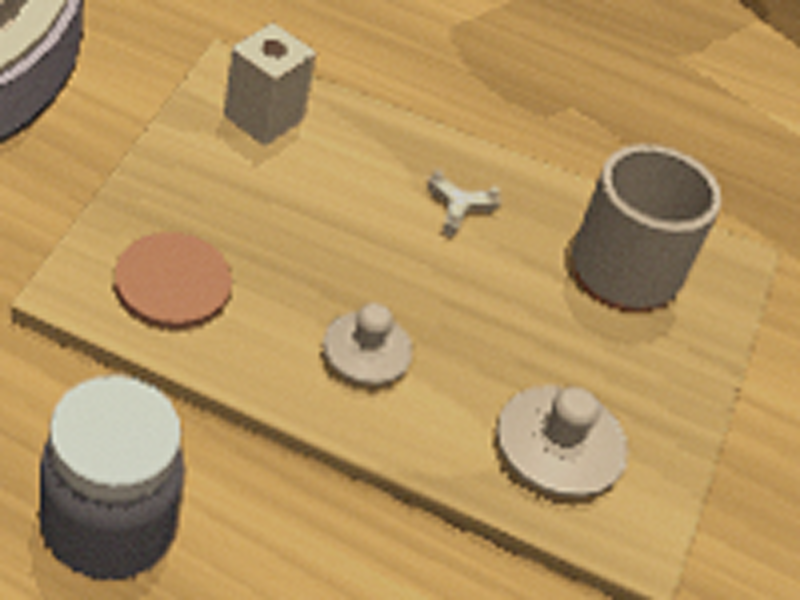

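View pics/s_hearth.png

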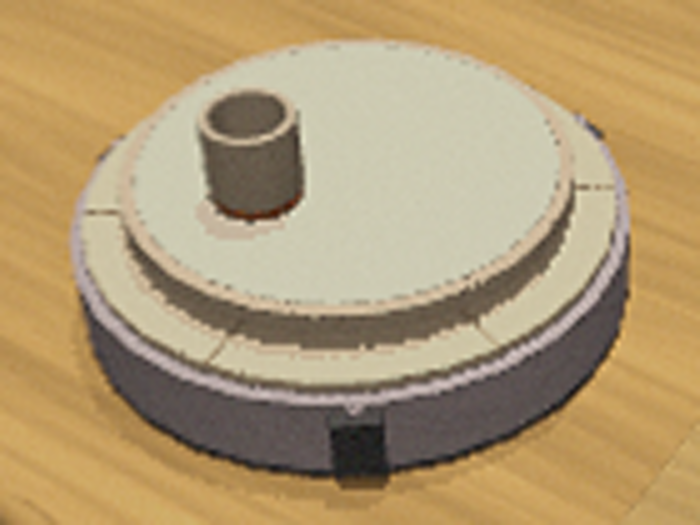

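View pics/d_board.png

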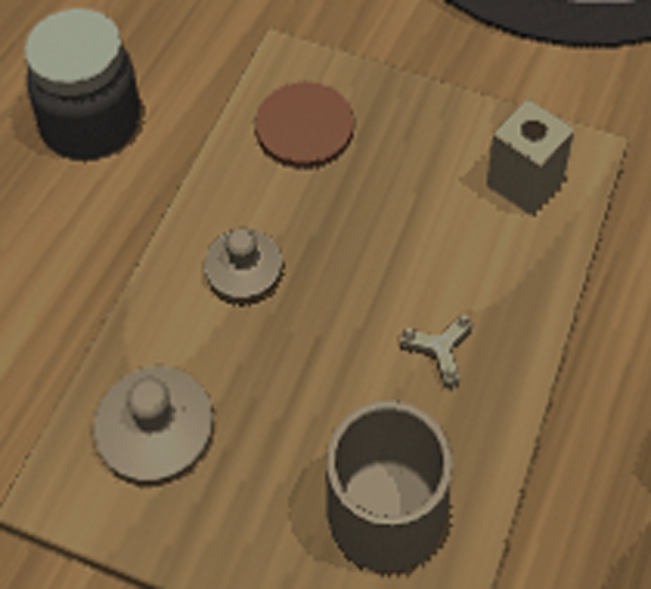

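View pics/d_hearth.png

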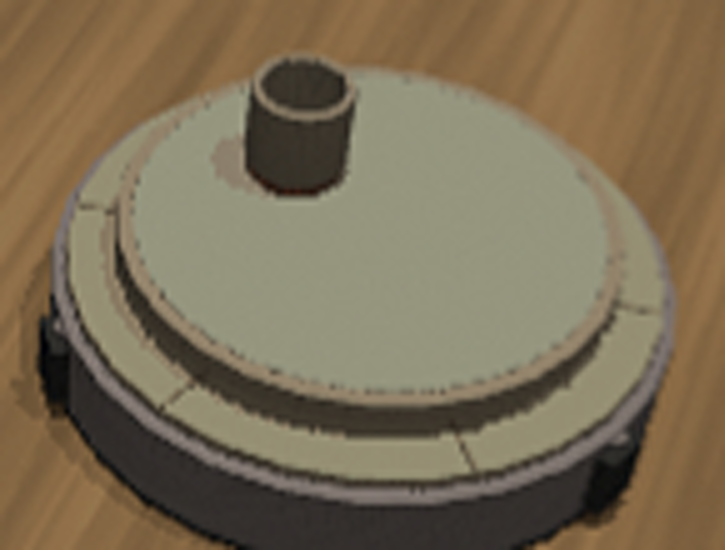

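```bash
cat > fit1.py <<'E'
from h import *
S=env.camera_info("scene");D=env.camera_info("side")
def full(p,off,f): return (np.array(p,float)+0.5)/f-0.5+np.array(off)
def fit(ci,pts,r,z):
    def res(c):
        q=proj(ci,circ(c,r,z,180)); 
        return np.array([cv2.pointPolygonTest(q.astype(np.float32).reshape(-1,1,2),(float(a),float(b)),True) for a,b in pts])
    c0=unproj(ci,[pts.mean(0)],z)[0,:2]
    o=least_squares(res,c0,diff_step=1e-3); return o.x,np.sqrt(np.mean(o.fun**2))
sb=((305,160),4);sh=((200,110),5);db=((220,210),3.1);dh=((335,110),5)
L=[
("cookie",34,24,S,sb,[(115,277),(231,277),(172,231),(130,305),(215,305),(135,243)]),
("cookie",34,24,D,db,[(256,122),(354,122),(305,82),(280,88),(335,92),(335,150)]),
("talljar",33,90,S,sb,[(602,180),(719,195),(655,147),(695,160),(625,216),(665,228)]),
("talljar",33,90,D,db,[(328,465),(450,465),(390,402),(350,417),(435,425),(390,520)]),
("widelid fl",34,28,S,sb,[(499,432),(626,450),(530,390),(605,400),(520,475),(575,495)]),
("widelid fl",34,28,D,db,[(94,425),(212,425),(150,366),(110,385),(195,385),(150,478)]),
("narrow fl",24.5,28,S,sb,[(323,348),(412,348),(345,316),(395,316),(340,375),(370,385)]),
("narrow fl",24.5,28,D,db,[(205,265),(283,265),(220,238),(265,233),(240,299)]),
("shelf",120,83,S,sh,[(125,200),(574,180),(350,42),(170,100),(520,98),(330,312),(200,280),(480,270)]),
("shelf",120,83,D,dh,[(121,220),(617,255),(380,70),(560,140),(170,125),(400,403),(220,340),(540,365)]),
("smalljar",25,133,S,sh,[(199,122),(300,117),(250,89),(215,98),(285,98),(250,144)]),
("smalljar",25,133,D,dh,[(251,88),(355,88),(303,57),(270,67),(340,67),(305,122)]),
]
if __name__=="__main__":
  for n,r,z,ci,(off,f),p in L:
    c,e=fit(ci,full(p,off,f),r,z); print(n,c.round(1),round(e,2))
  for n,z,ci,(off,f),p in [("wknobtop",57,S,sb,[(580,402)]),("wknobtop",57,D,db,[(151,392)]),("nknobtop",53,S,sb,[(375,315)]),("nknobtop",53,D,db,[(241,239)]),
   ("stilt pts",33,S,sb,[(436,177),(494,192),(449,230)]),("stilt pts",33,D,db,[(406,336),(463,321),(449,377)]),
   ("stiltc",27,S,sb,[(461,199)]),("stiltc",27,D,db,[(440,346)]),
   ("post",75,S,sb,[(235,48),(275,24),(313,52),(271,77)]),("post",75,D,db,[(497,136),(532,102),(572,128),(536,163)])]:
    print(n,unproj(ci,full(p,off,f),z)[:,:2].round(1).tolist())
E
python3 fit1.py
```

```text
cookie [611.7  92.2] 0.54
cookie [612.5  92.9] 0.53
talljar [456.1 309.5] 0.39
talljar [455.2 309.5] 1.23
widelid fl [597.2 321.1] 0.71
widelid fl [597. 321.] 0.71
narrow fl [599.7 209.3] 0.67
narrow fl [596.8 208.6] 0.1
shelf [ 517.  -208.1] 1.64
shelf [ 520.4 -210.9] 1.63
smalljar [ 565.4 -227.1] 0.35
smalljar [ 564.2 -227.1] 0.39
wknobtop [[593.9, 321.3]]
wknobtop [[596.7, 316.7]]
nknobtop [[597.5, 207.9]]
nknobtop [[598.4, 207.1]]
stilt pts [[462.6, 189.2], [454.5, 223.4], [498.5, 212.9]]
stilt pts [[484.9, 213.6], [457.7, 190.1], [451.9, 226.7]]
stiltc [[465.2, 207.9]]
stiltc [[465.0, 208.0]]
post [[472.1, 51.1], [437.8, 61.0], [448.1, 92.6], [483.1, 81.8]]
post [[479.5, 84.3], [468.6, 49.7], [438.6, 58.3], [450.3, 93.1]]
```

```bash
cat >> h.py <<'E'
def Rq(q):
    from scipy.spatial.transform import Rotation as R
    return R.from_quat(np.r_[q[1:],q[0]])
def yawof(Rm): return np.degrees(np.arctan2(Rm[1,1],Rm[0,1]))
def go(x,y,z,yaw=None):
    """tool-frame shift (m) + rz (deg) from measured pose; yaw=jaw (tool y) direction, deg"""
    o=env.get_obs(); R=Rq(o["tcp_rot"]).as_matrix(); d=R.T@(np.array([x,y,z])-o["position"])/1000
    y0=yawof(R); dy=0 if yaw is None else (yaw-y0+90)%180-90
    print("shift",d.round(4).tolist(),"rz",round(-dy,2),"| at",o["position"].round(1),"yaw",round(y0,1),"tilt",round(np.degrees(np.arccos(-R[2,2])),2),"len",round(np.linalg.norm(d)*1000),"t",round(o["clock"],2),"w",round(o["gripper_width"],1),"F",o["ft_force"].round(1))
E
python3 - <<'E'
from fit1 import *
go(520,210,350)
c=np.array(full([(75,45)],(220,210),3.1)); print("tub",unproj(D,c,85))
print("tub",unproj(S,full([(116,430)],(305,160),4),85)); print("brush", unproj(S,[(201,212),(262,252)],10))
E
```

```text
shift [-0.4063, -0.238, -0.1314] rz 0 | at [229.7 580.5 218.2] yaw 68.4 tilt 0.11 len 489 t 0.15 w 85.3 F [ 0.2 -0.1  0.2]
tub [[755.24007464 140.37980635  85.        ]]
tub [[757.59291464 141.38943157  85.        ]]
brush [[ 757.04895394 -234.88449143   10.        ]
 [ 766.76294286  -35.5439946    10.        ]]
```

Emit:
{"fn": "apply_moves", "kwargs": {"series": [[[-0.406,-0.238,-0.131],[0,0,0],0.085],[[-0.406,-0.238,-0.131],[0,0,0],0.085],[[-0.406,-0.238,-0.131],[0,0,0],0.085],[[-0.406,-0.238,-0.131],[0,0,0],0.085],[[-0.406,-0.238,-0.131],[0,0,0],0.085],[[-0.406,-0.238,-0.131],[0,0,0],0.085],[[-0.406,-0.238,-0.131],[0,0,0],0.085],[[-0.406,-0.238,-0.131],[0,0,0],0.085],[[-0.406,-0.238,-0.131],[0,0,0],0.085],[[-0.406,-0.238,-0.131],[0,0,0],0.085],[[-0.406,-0.238,-0.131],[0,0,0],0.085]]}}

```text
clock: 1.52
position: [518.8, 211.4, 349.3]
tcp_rot: [-0.001, 0.186, 0.982, -0.0]
ft_force: [0.4, -0.6, -0.7]
gripper_width: 85.0
```

Run:
```python
from h import *
import pickle
go(520,210,350)
ci=env.camera_info("wrist");w=env.snapshot("wrist");cv2.imwrite("pics/w1.png",w);pickle.dump(ci,open("w1.pkl","wb"))
```

```text
shift [-0.0017, -0.0009, -0.0007] rz 0 | at [518.8 211.4 349.3] yaw 68.5 tilt 0.1 len 2 t 1.52 w 85.0 F [ 0.4 -0.6 -0.7]
```

View pics/w1.png

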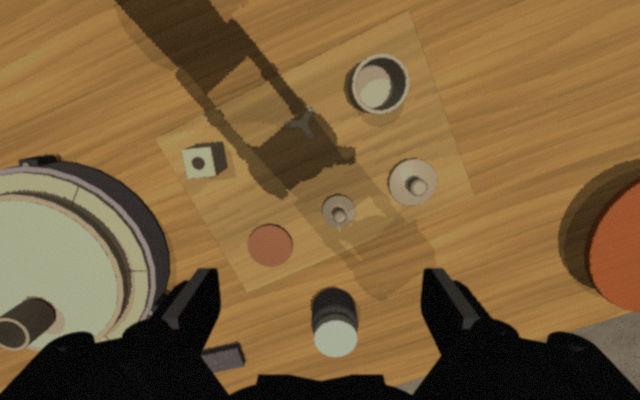

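The wrist view shows cookie (270,245), narrow lid (338,211), wide lid (412,182), tall jar (379,84), stilt (300,123), post (200,160) and tub (335,320).

Run:
```python
from h import *
w=cv2.imread("pics/w1.png")
crop(w,240,45,445,200,3.8,"w1a.png");crop(w,235,160,445,275,3.8,"w1b.png")
```

```text
(no output)
```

View pics/w1a.png

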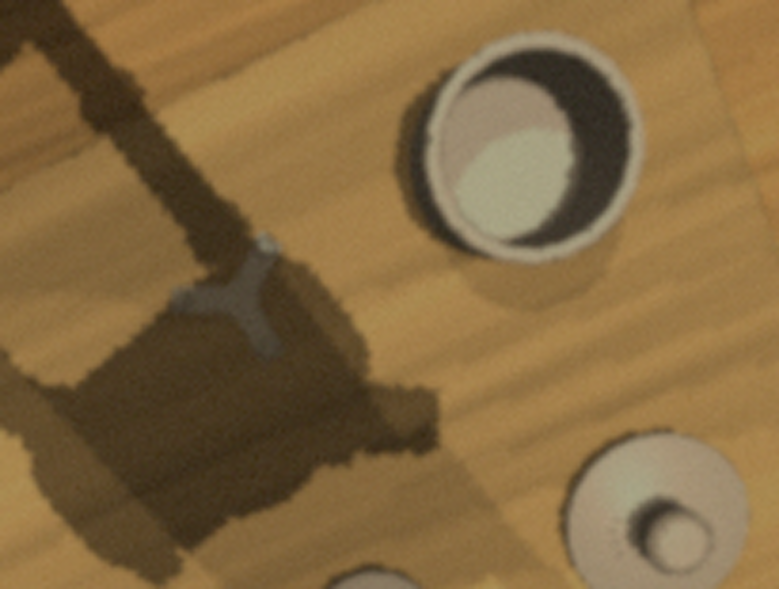

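View pics/w1b.png

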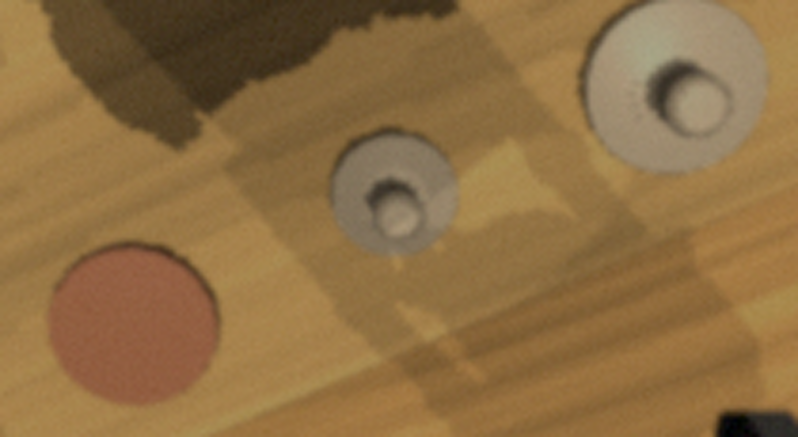

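```bash
cat > fit2.py <<'E'
from fit1 import *
import pickle
W=pickle.load(open("w1.pkl","rb"))
wa=((240,45),3.8);wb=((235,160),3.8)
for n,r,z,(off,f),p in [
("jar rim",33,90,wa,[(425,140),(642,135),(540,32),(455,70),(615,70),(535,262),(460,235),(615,220)]),
("cookie",34,24,wb,[(48,325),(219,325),(135,244),(75,270),(195,270),(140,405),(85,390),(195,385)]),
("narrow fl",24.5,28,wb,[(331,190),(459,190),(395,130),(350,150),(440,150),(395,256),(350,240),(440,240)]),
("narrow knob",10,55,wb,[(378,213),(421,213),(400,193),(400,236)]),
("wide fl",34,28,wb,[(583,85),(767,85),(675,174),(610,150),(740,150)]),
("wide fl2",34,28,wa,[(567,520),(748,515),(660,434),(600,455),(720,455)]),
("wide knob",12,60,wa,[(650,538),(712,538),(682,510),(682,570)]),
]:
    c,e=fit(W,full(p,off,f),r,z); print(n,c.round(1),round(e,2))
p=unproj(W,full([(266,243),(180,298),(269,352)],(240,45),3.8),33)[:,:2]; print("stilt",p.round(1).tolist(),p.mean(0).round(1))
d=p-p.mean(0);print(np.linalg.norm(d,axis=1).round(1),np.degrees(np.arctan2(d[:,1],d[:,0])).round(1))
E
python3 fit2.py
```

```text
jar rim [455.3 308. ] 0.72
cookie [612.7  92.8] 0.4
narrow fl [597.9 207.9] 0.3
narrow knob [597.4 208.4] 1.47
wide fl [596.9 319.6] 0.52
wide fl2 [597.2 319.1] 0.31
wide knob [595.6 319.9] 0.93
stilt [[451.0, 222.4], [457.1, 187.6], [485.7, 209.6]] [464.6 206.5]
[20.9 20.3 21.3] [ 130.5 -111.6    8.2]
```

Run:
```python
from h import *
go(597.7,208.2,80)
```

```text
shift [-0.075, 0.026, 0.2693] rz 0 | at [518.8 211.5 349.4] yaw 68.5 tilt 0.09 len 281 t 1.57 w 85.1 F [0.  0.6 0.7]
```

Emit:
{"fn": "apply_moves", "kwargs": {"series": [[[-0.04,0.013,0.03],[0,0,0],0.04],[[-0.075,0.026,0.08],[0,0,0],0.04],[[-0.075,0.026,0.13],[0,0,0],0.04],[[-0.075,0.026,0.18],[0,0,0],0.04],[[-0.075,0.026,0.22],[0,0,0],0.04],[[-0.075,0.026,0.25],[0,0,0],0.04],[[-0.075,0.026,0.269],[0,0,0],0.04],[[-0.075,0.026,0.269],[0,0,0],0.04],[[-0.075,0.026,0.269],[0,0,0],0.04]]}}

```text
clock: 2.7
position: [600.4, 207.7, 82.6]
tcp_rot: [0.001, 0.187, 0.982, 0.001]
ft_force: [-0.7, -0.5, 0.9]
gripper_width: 39.6
```

Run:
```python
from h import *
go(597.7,208.2,57)
s=env.snapshot("scene");cv2.imwrite("pics/s2.png",s);crop(s,330,150,450,250,6,"s2c.png")
s=env.snapshot("side");cv2.imwrite("pics/d2.png",s);crop(s,220,210,360,320,5,"d2c.png")
```

```text
shift [0.0027, -0.0006, 0.0256] rz 0 | at [600.4 207.7  82.6] yaw 68.4 tilt 0.15 len 26 t 2.7 w 39.6 F [-0.7 -0.5  0.9]
```

View pics/s2c.png

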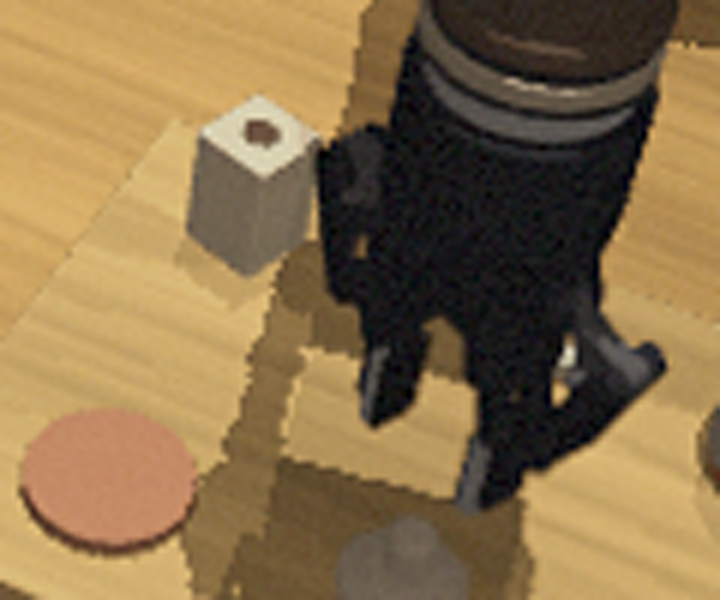

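View pics/d2c.png

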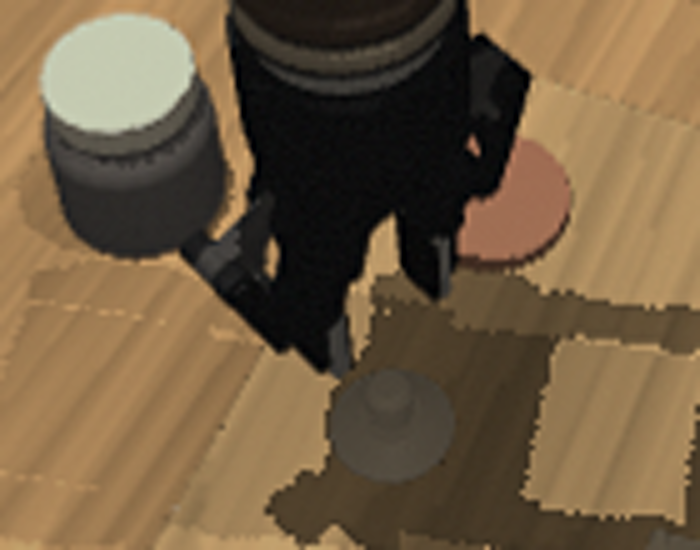

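```bash
cat >> h.py <<'E'
def tri(obs):
    from scipy.optimize import least_squares as ls
    f=lambda P:np.concatenate([proj(c,P)[0]-np.array(u) for c,u in obs])
    o=ls(f,[550,0,100]); return o.x.round(1),np.abs(o.fun).max().round(2)
E
python3 - <<'E'
from h import *
S=env.camera_info("scene");D=env.camera_info("side")
print(tri([(S,(393,220.8)),(D,(307.4,269.6))]),tri([(S,(408.3,234.7)),(D,(287,285))]))
go(597.7,208.2,57)
E
```

```text
(array([587.6, 184.4,  86.5]), np.float64(0.17)) (array([605.8, 228.7,  87.1]), np.float64(0.3))
shift [0.0031, -0.0006, 0.0261] rz 0 | at [600.8 207.6  83.2] yaw 68.4 tilt 0.2 len 26 t 2.8 w 40.0 F [ 0.6  0.6 -1. ]
```

Run:
```python
from h import *
S=env.camera_info("scene");D=env.camera_info("side");W=env.camera_info("wrist")
o=env.get_obs();R=Rq(o["tcp_rot"]).as_matrix();p=o["position"]
P=np.array([p+R@np.array([x,s*20,z]) for z in (22,-4) for s in(-1,1) for x in (-11,11)])
for n,c in (("scene",S),("side",D),("wrist",W)): print(n,proj(c,P).round(0).tolist())
w=env.snapshot("wrist");cv2.imwrite("pics/w2.png",w)
print(W["T"][:3,3]-p, o["joints"])
```

```text
scene [[388.0, 233.0], [396.0, 229.0], [401.0, 245.0], [408.0, 241.0], [390.0, 225.0], [397.0, 221.0], [403.0, 238.0], [411.0, 233.0]]
side [[300.0, 274.0], [308.0, 282.0], [284.0, 287.0], [292.0, 294.0], [300.0, 267.0], [307.0, 274.0], [283.0, 279.0], [291.0, 287.0]]
wrist [[286.0, 261.0], [285.0, 224.0], [357.0, 261.0], [358.0, 224.0], [281.0, 285.0], [279.0, 243.0], [362.0, 285.0], [364.0, 243.0]]
[-70.05595771  26.52346211 154.83804716] [ 2.64180709e-01  4.76741569e-01  1.70019634e+00 -7.75485644e-06
  9.61123674e-01 -9.29960128e-01]
```

View pics/w2.png

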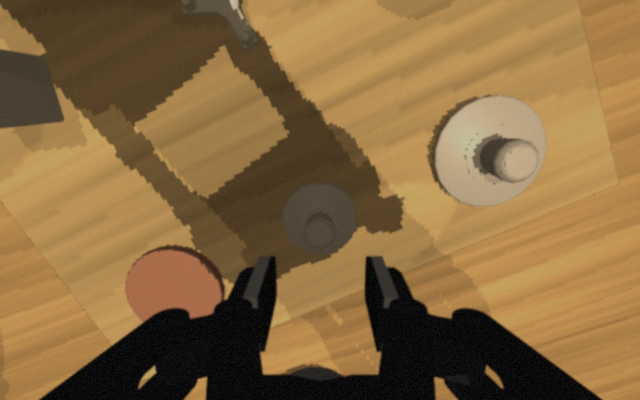

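View pics/d2.png

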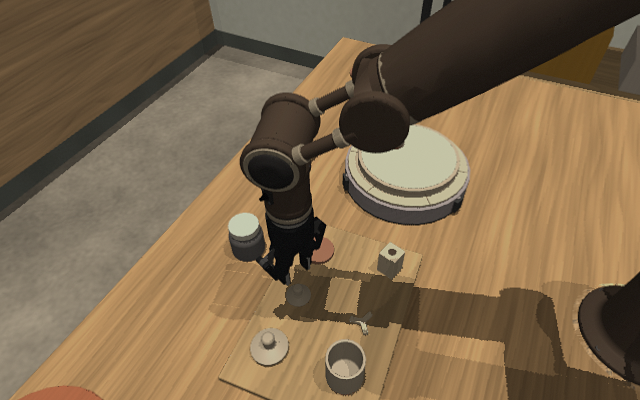

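Run:
```python
from h import *
go(530,140,60)
```

```text
shift [0.0409, -0.0888, 0.0228] rz 0 | at [600.6 207.5  83.1] yaw 68.4 tilt 0.19 len 100 t 2.85 w 39.8 F [ 0.4  0.1 -0.8]
```

Emit:
{"fn": "apply_moves", "kwargs": {"series": [[[0.02,-0.04,-0.02],[0,0,0],0.0],[[0.041,-0.089,-0.02],[0,0,0],0.0],[[0.041,-0.089,0.0],[0,0,0],0.0],[[0.041,-0.089,0.022],[0,0,0],0.0],[[0.041,-0.089,0.022],[0,0,0],0.0],[[0.041,-0.089,0.022],[0,0,0],0.0]]}}

```text
clock: 3.6
position: [529.5, 139.6, 60.4]
tcp_rot: [0.001, 0.187, 0.982, 0.0]
ft_force: [0.8, -0.4, 0.7]
gripper_width: 0.0
```

Run:
```python
from h import *
go(530,140,45)
s=env.snapshot("scene");crop(s,310,130,450,235,5,"s3c.png")
s=env.snapshot("side");crop(s,270,200,410,310,5,"d3c.png")
go(530,140,45)
```

```text
shift [-0.0003, 0.0006, 0.0154] rz 0 | at [529.5 139.6  60.4] yaw 68.4 tilt 0.12 len 15 t 3.6 w 0.0 F [ 0.8 -0.4  0.7]
shift [-0.0001, 0.0004, 0.0155] rz 0 | at [529.7 139.7  60.5] yaw 68.4 tilt 0.15 len 16 t 3.7 w -0.4 F [ 0.8 -0.4 -0.1]
```

View pics/s3c.png

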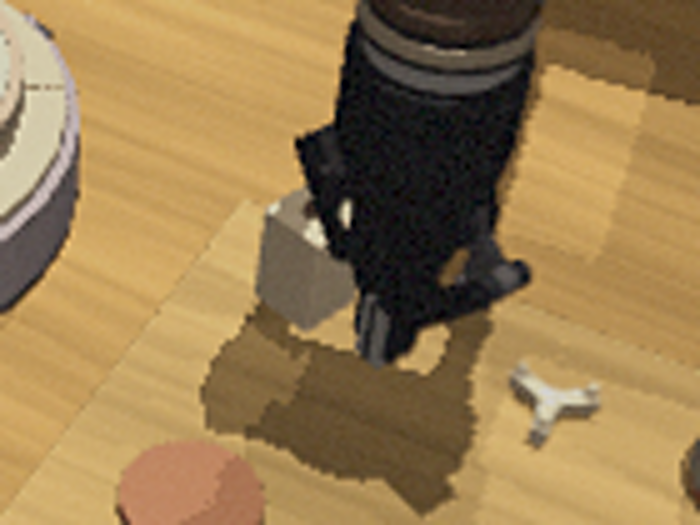

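View pics/d3c.png

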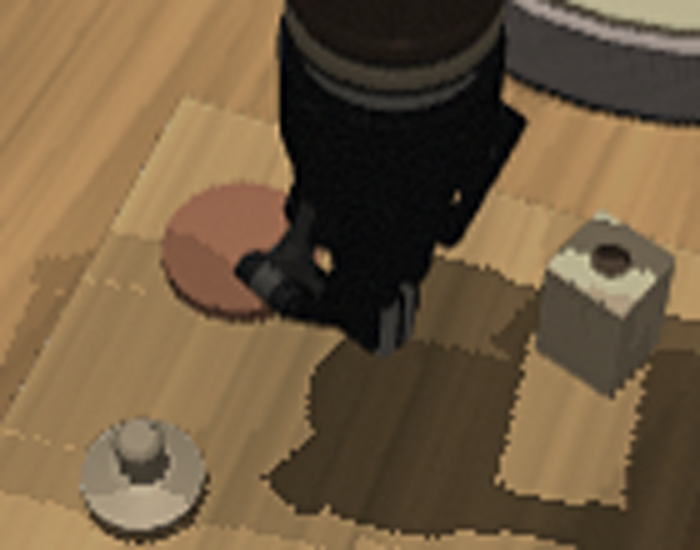

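Run:
```python
from h import *
S=env.camera_info("scene");D=env.camera_info("side")
print(tri([(S,(385,202.2)),(D,(348.4,270.2))]))
print(proj(S,[529.7,139.7,38]),proj(D,[529.7,139.7,38]))
```

```text
(array([523.5, 137.6,  61.3]), np.float64(0.11))
[[383.18418485 210.92118719]] [[344.68579325 276.59354299]]
```

Emit:
{"fn": "apply_moves", "kwargs": {"series": [[[0,0,0.01],[0,0,0],0.0],[[0,0,0.018],[0,0,0],0.0],[[0,0,0.021],[0,0,0],0.0],[[0,0,0.021],[0,0,0],0.0]]}}

```text
clock: 4.2
position: [527.9, 139.3, 37.5]
tcp_rot: [-0.001, 0.187, 0.982, -0.0]
ft_force: [0.5, -0.5, -0.3]
gripper_width: -0.3
```

Emit:
{"fn": "apply_moves", "kwargs": {"series": [[[0,0,0.002],[0,0,0],0.0],[[0,0,0.004],[0,0,0],0.0],[[0,0,0.004],[0,0,0],0.0]]}}

```text
clock: 4.58
position: [528.3, 139.3, 34.1]
tcp_rot: [-0.0, 0.187, 0.982, -0.0]
ft_force: [0.9, 0.3, 0.3]
gripper_width: 0.1
```

Run:
```python
from h import *
go(530,140,45)
s=env.snapshot("side");crop(s,270,200,410,310,5,"d3d.png")
s=env.snapshot("scene");crop(s,310,130,450,235,5,"s3d.png")
```

```text
shift [-0.0014, 0.0012, -0.0109] rz 0 | at [528.3 139.3  34.1] yaw 68.4 tilt 0.01 len 11 t 4.58 w 0.1 F [0.9 0.3 0.3]
```

View pics/d3d.png

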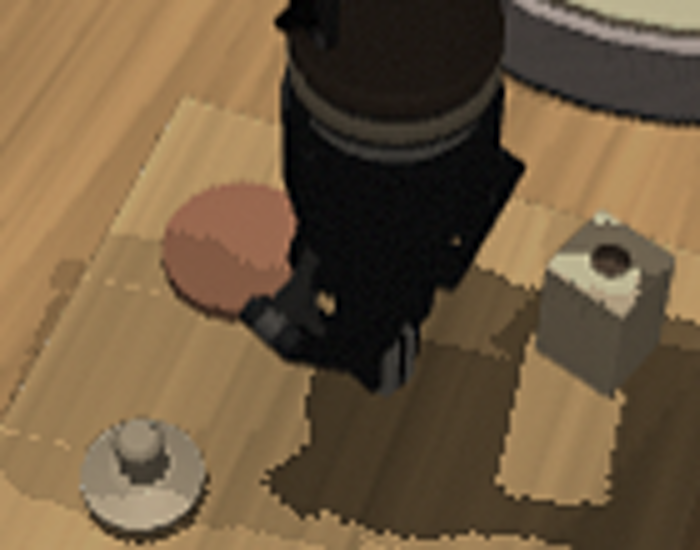

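View pics/s3d.png

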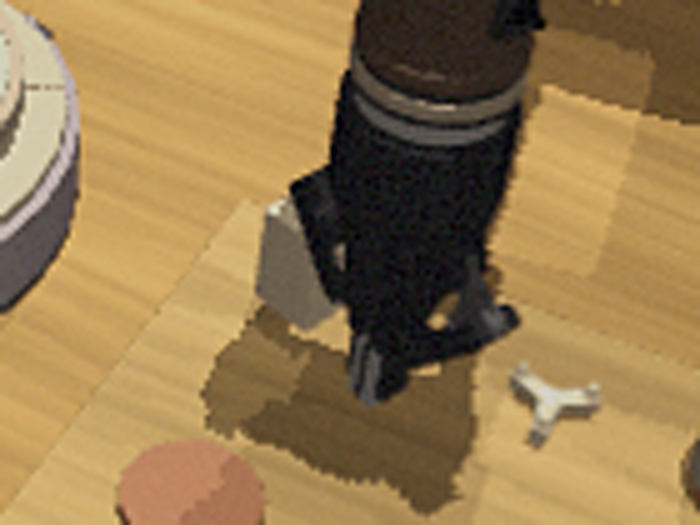

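Emit:
{"fn": "apply_moves", "kwargs": {"series": [[[0,0,0.003],[0,0,0],0.0],[[0,0,0.006],[0,0,0],0.0],[[0,0,0.006],[0,0,0],0.0]]}}

```text
clock: 5.05
position: [527.9, 139.3, 27.7]
tcp_rot: [-0.0, 0.187, 0.982, -0.0]
ft_force: [-0.0, -0.9, -0.3]
gripper_width: 0.2
```

Emit:
{"fn": "apply_moves", "kwargs": {"series": [[[0,0,0.003],[0,0,0],0.0],[[0,0,0.005],[0,0,0],0.0],[[0,0,0.005],[0,0,0],0.0]]}}

```text
clock: 5.42
position: [528.1, 139.3, 22.9]
tcp_rot: [-0.0, 0.187, 0.982, -0.0]
ft_force: [-0.4, 0.4, 0.4]
gripper_width: 0.0
```

Emit:
{"fn": "apply_moves", "kwargs": {"series": [[[0,0,0.002],[0,0,0],0.0],[[0,0,0.003],[0,0,0],0.0],[[0,0,0.003],[0,0,0],0.0]]}}

```text
clock: 5.8
position: [528.3, 139.4, 20.1]
tcp_rot: [-0.0, 0.187, 0.982, -0.0]
ft_force: [1.5, 1.3, -0.6]
gripper_width: 0.2
```

Emit:
{"fn": "apply_moves", "kwargs": {"series": [[[0,0,0.002],[0,0,0],0.0],[[0,0,0.003],[0,0,0],0.0],[[0,0,0.003],[0,0,0],0.0]]}}

```text
clock: 6.18
position: [528.3, 139.3, 17.0]
tcp_rot: [-0.0, 0.187, 0.982, -0.0]
ft_force: [-0.1, -0.4, -0.3]
gripper_width: -0.0
```

Emit:
{"fn": "apply_moves", "kwargs": {"series": [[[0,0,0.001],[0,0,0],0.0],[[0,0,0.002],[0,0,0],0.0],[[0,0,0.002],[0,0,0],0.0]]}}

```text
clock: 6.55
position: [528.3, 139.3, 15.1]
tcp_rot: [-0.0, 0.187, 0.982, -0.0]
ft_force: [0.0, 0.7, -0.0]
gripper_width: -0.1
```

Run:
```python
from h import *
go(530,140,45)
s=env.snapshot("side");crop(s,270,200,410,310,5,"d3e.png")
s=env.snapshot("scene");crop(s,310,130,450,235,5,"s3e.png")
```

```text
shift [-0.0014, 0.0013, -0.0299] rz 0 | at [528.3 139.3  15.1] yaw 68.4 tilt 0.01 len 30 t 6.55 w -0.1 F [ 0.   0.7 -0. ]
```

View pics/d3e.png

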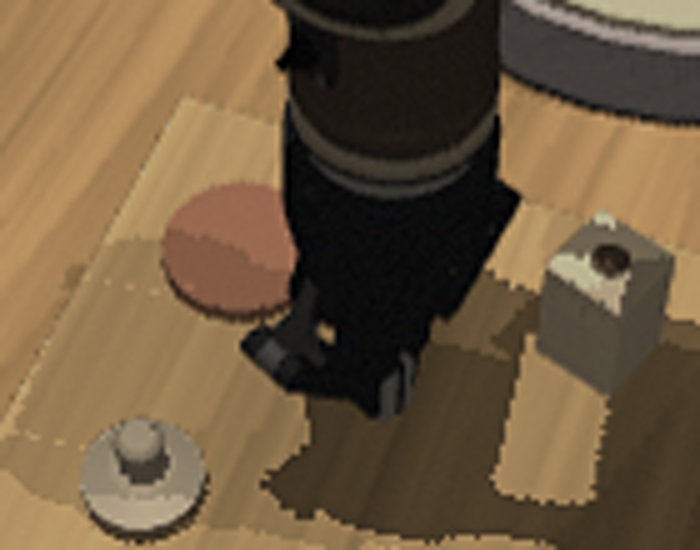

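View pics/s3e.png

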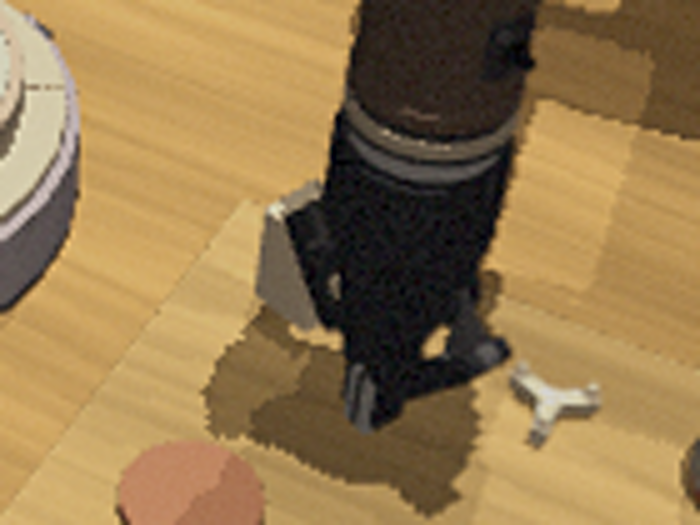

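Run:
```python
from h import *
S=env.camera_info("scene");D=env.camera_info("side")
print(tri([(S,(383,216.2)),(D,(346,283.2))]))
```

```text
(array([526.1, 140.4,  16.9]), np.float64(0.09))
```

Emit:
{"fn": "apply_moves", "kwargs": {"series": [[[0,0,0.001],[0,0,0],0.0],[[0,0,0.002],[0,0,0],0.0],[[0,0,0.002],[0,0,0],0.0]]}}

```text
clock: 7.02
position: [528.3, 139.4, 13.1]
tcp_rot: [-0.0, 0.187, 0.982, -0.0]
ft_force: [0.2, -0.2, 0.2]
gripper_width: -0.0
```

Emit:
{"fn": "apply_moves", "kwargs": {"series": [[[0,0,0.001],[0,0,0],0.0],[[0,0,0.002],[0,0,0],0.0],[[0,0,0.002],[0,0,0],0.0]]}}

```text
clock: 7.4
position: [528.3, 139.3, 11.1]
tcp_rot: [-0.0, 0.187, 0.982, -0.0]
ft_force: [0.1, -0.1, -0.1]
gripper_width: 0.4
```

Emit:
{"fn": "apply_moves", "kwargs": {"series": [[[0,0,0.001],[0,0,0],0.0],[[0,0,0.002],[0,0,0],0.0],[[0,0,0.002],[0,0,0],0.0]]}}

```text
clock: 7.78
position: [528.2, 139.4, 9.0]
tcp_rot: [-0.0, 0.187, 0.982, -0.0]
ft_force: [-0.5, 0.9, 0.5]
gripper_width: 0.2
```

Run:
```python
from h import *
o=env.get_obs();print(o["joints"],o["tau"],o["torque"])
s=env.snapshot("side");crop(s,310,240,380,300,10,"d3f.png")
s=env.snapshot("scene");crop(s,350,180,420,230,10,"s3f.png")
```

```text
[ 1.78252819e-01  4.53847577e-01  1.93448066e+00  7.49715448e-06
  7.53608016e-01 -1.01575236e+00] [-1.07445238e-03 -3.93185449e+01 -1.93672478e+01 -2.11640750e-04
 -5.00006019e-03 -4.39474206e-06] [-0.01832243 -0.05520756  0.02540907]
```

View pics/d3f.png

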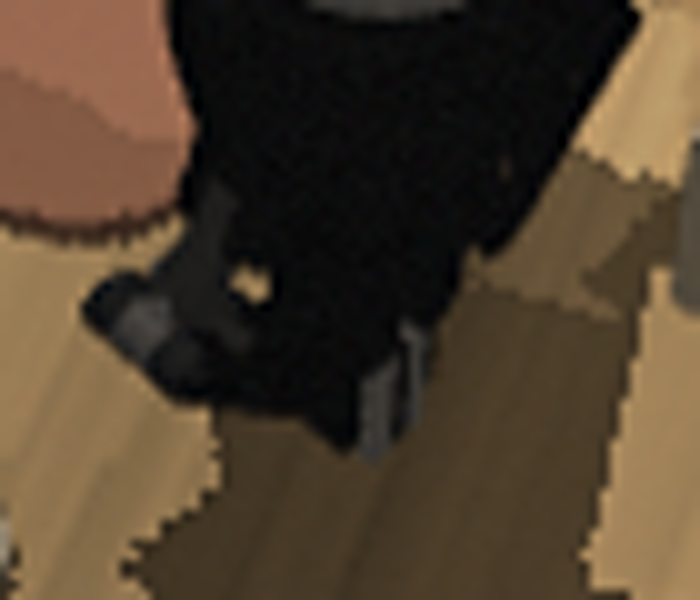

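View pics/s3f.png

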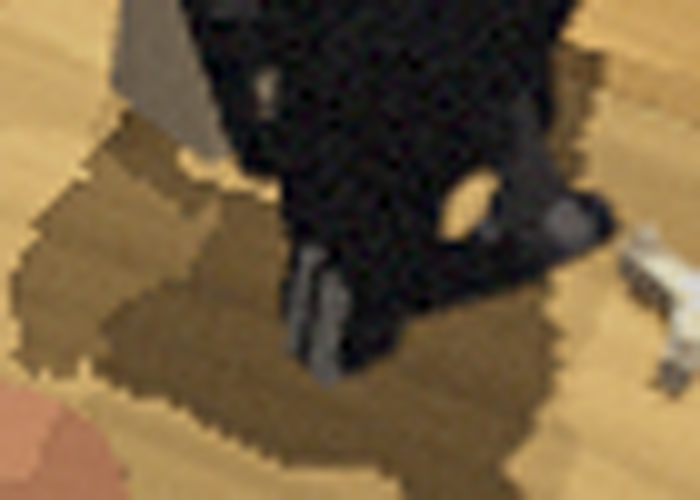

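Run:
```python
from h import *
S=env.camera_info("scene");D=env.camera_info("side")
print(tri([(S,(384.2,210.2)),(D,(346.2,278.2))]))
print(tri([(S,(382.5,217.5)),(D,(346.5,285.5))]))
for z in (9,15,30): print(z,proj(S,[528.3,139.4,z]),proj(D,[528.3,139.4,z]))
```

```text
(array([525.7, 140.8,  37. ]), np.float64(0.17))
(array([524.6, 140. ,   9.6]), np.float64(0.19))
9 [[381.71870537 218.69839355]] [[345.06020005 284.6110616 ]]
15 [[382.04776173 217.03382785]] [[345.12841358 283.01090438]]
30 [[382.88323523 212.80392972]] [[345.30189848 278.94302515]]
```

Run:
```python
from fit1 import *
a=full([(15,310)],*sb)[0];b=full([(268,30)],*db)[0]; print("corner near tub/cookie",tri([(S,a),(D,b)]))
a=full([(215,40)],*sb)[0];b=full([(627,140)],*db)[0]; print("corner near post",tri([(S,a),(D,b)]))
a=full([(172,277)],*sb)[0];b=full([(305,122)],*db)[0]; print("cookie",tri([(S,a),(D,b)]))
a=full([(275,24)],*sb)[0];b=full([(532,102)],*db)[0]; print("post top corner",tri([(S,full([(271,77)],*sb)[0]),(D,full([(497,136)],*db)[0])]))
# stilt center and hole in post
print("posthole",tri([(S,full([(275,49)],*sb)[0]),(D,full([(533,130)],*db)[0])]))
```

```text
corner near tub/cookie (array([676. ,  25.6,  13.6]), np.float64(0.56))
corner near post (array([409. ,   7.8,  15. ]), np.float64(0.04))
cookie (array([612.1,  92.1,  22.3]), np.float64(0.04))
post top corner (array([480.1,  81.2,  71.6]), np.float64(0.27))
posthole (array([460.3,  72. ,  76.8]), np.float64(0.23))
```

Run:
```python
from h import *
W=env.camera_info("wrist");o=env.get_obs()
w=env.snapshot("wrist");crop(w,200,180,440,400,3.2,"w3.png")
R=Rq(o["tcp_rot"]).as_matrix();p=o["position"]
for z in (22,10,0,-10,-20,-30): print(z,proj(W,[p+R@np.array([x,0,z]) for x in(-11,11)]).round(0).tolist())
```

```text
22 [[321.0, 261.0], [321.0, 225.0]]
10 [[322.0, 271.0], [322.0, 232.0]]
0 [[322.0, 281.0], [322.0, 240.0]]
-10 [[322.0, 291.0], [322.0, 248.0]]
-20 [[322.0, 303.0], [322.0, 258.0]]
-30 [[322.0, 316.0], [322.0, 269.0]]
```

View pics/w3.png

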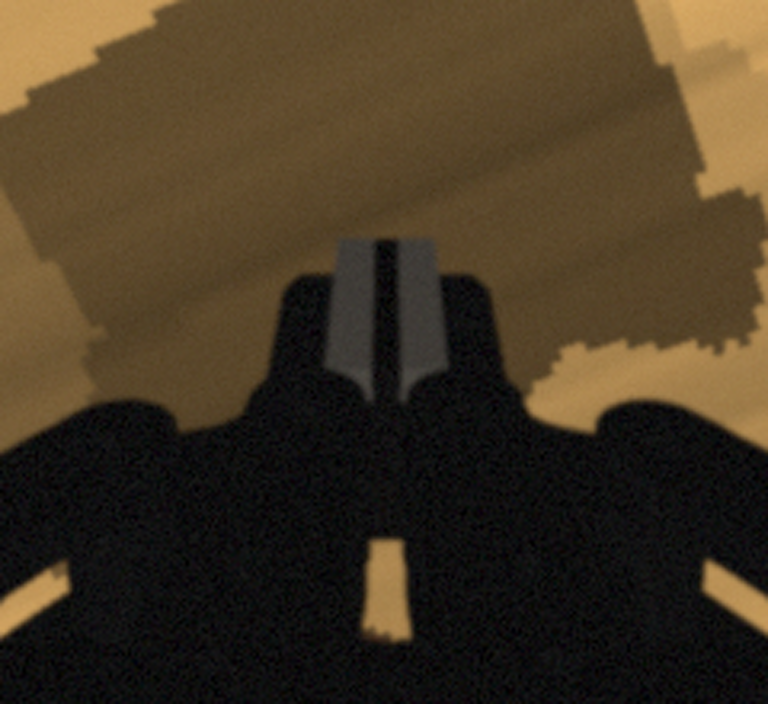

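Emit:
{"fn": "apply_moves", "kwargs": {"series": [[[0,0,0.002],[0,0,0],0.0],[[0,0,0.004],[0,0,0],0.0],[[0,0,0.004],[0,0,0],0.0]]}}

```text
clock: 8.3
position: [528.1, 139.3, 4.9]
tcp_rot: [-0.0, 0.187, 0.982, -0.0]
ft_force: [-0.4, -0.1, 0.2]
gripper_width: -0.1
```

Emit:
{"fn": "apply_moves", "kwargs": {"series": [[[0,0,0.001],[0,0,0],0.0],[[0,0,0.002],[0,0,0],0.0],[[0,0,0.002],[0,0,0],0.0]]}}

```text
clock: 8.68
position: [528.3, 139.4, 3.1]
tcp_rot: [-0.0, 0.187, 0.982, -0.0]
ft_force: [0.2, 0.4, 0.7]
gripper_width: -0.6
```

Emit:
{"fn": "apply_moves", "kwargs": {"series": [[[0,0,0.001],[0,0,0],0.0],[[0,0,0.002],[0,0,0],0.0],[[0,0,0.002],[0,0,0],0.0]]}}

```text
clock: 9.05
position: [528.4, 139.4, 2.9]
tcp_rot: [-0.0, 0.187, 0.982, -0.0]
ft_force: [-3.5, -1.1, 12.1]
gripper_width: 0.1
```

Run:
```python
from h import *
go(597.8,208.2,24)
```

```text
shift [-0.0392, 0.0895, -0.0211] rz 0 | at [528.4 139.4   2.9] yaw 68.4 tilt 0.05 len 100 t 9.05 w 0.1 F [-3.5 -1.1 12.1]
```

Emit:
{"fn": "apply_moves", "kwargs": {"series": [[[0,0,-0.04],[0,0,0],0.0],[[0,0,-0.08],[0,0,0],0.04],[[-0.02,0.045,-0.08],[0,0,0],0.04],[[-0.039,0.0895,-0.08],[0,0,0],0.04],[[-0.039,0.0895,-0.08],[0,0,0],0.04],[[-0.039,0.0895,-0.06],[0,0,0],0.04],[[-0.039,0.0895,-0.04],[0,0,0],0.04],[[-0.039,0.0895,-0.03],[0,0,0],0.04],[[-0.039,0.0895,-0.03],[0,0,0],0.04],[[-0.039,0.0895,-0.03],[0,0,0],0.04]]}}

```text
clock: 10.3
position: [597.9, 208.1, 31.4]
tcp_rot: [0.0, 0.187, 0.982, 0.0]
ft_force: [0.3, -0.5, 0.4]
gripper_width: 40.0
```

Run:
```python
from h import *
go(597.8,208.2,24)
w=env.snapshot("wrist");cv2.imwrite("pics/w4.png",w)
```

```text
shift [0.0001, 0.0, 0.0074] rz 0 | at [597.9 208.1  31.4] yaw 68.4 tilt 0.04 len 7 t 10.3 w 40.0 F [ 0.3 -0.5  0.4]
```

View pics/w4.png

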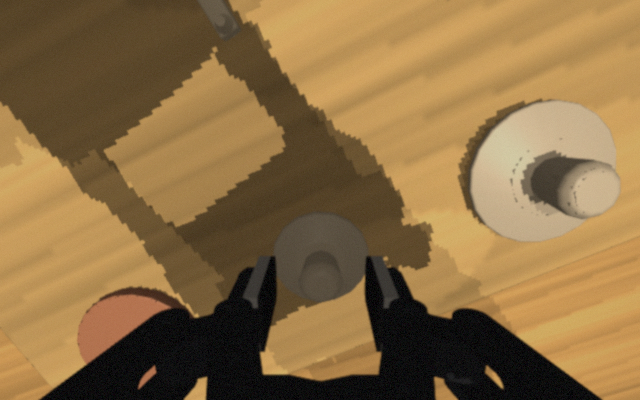

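Run:
```python
from fit1 import *
W=env.camera_info("wrist");w=cv2.imread("pics/w4.png");o=env.get_obs()
c,e=fit(W,np.array([(274,255),(367,254),(320,213),(290,223),(350,223)],float),24.5,28);print(c,e,o["position"])
R=Rq(o["tcp_rot"]).as_matrix()
a=circ(c,24.5,28);b=circ(c,10,55)
crop(w,220,180,420,320,4,"w4c.png",[proj(W,a),proj(W,b)])
```

```text
[599.35608    207.20264135] 1.3544018863908274 [598.26724735 208.28002435  31.86104795]
```

View pics/w4c.png

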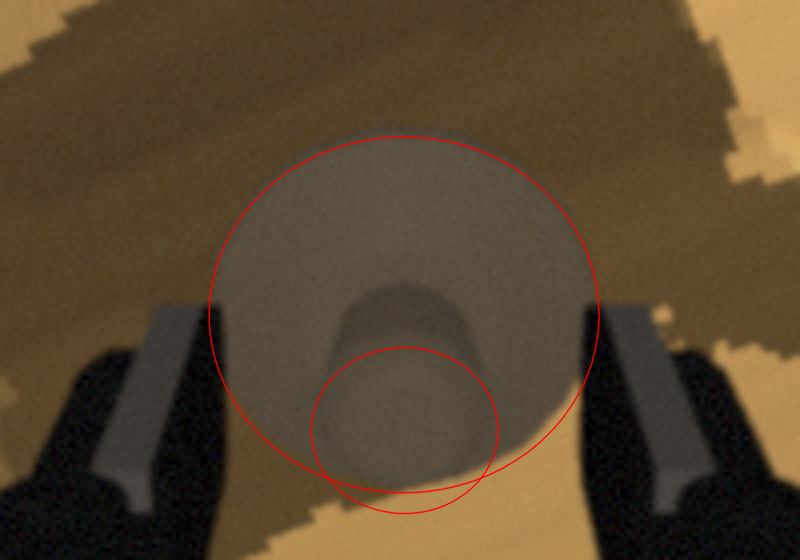

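Emit:
{"fn": "apply_moves", "kwargs": {"series": [[[0,0,0.004],[0,0,0],0.04],[[0,0,0.0075],[0,0,0],0.04],[[0,0,0.0075],[0,0,0],0.0],[[0,0,0.0075],[0,0,0],0.0],[[0,0,0.0075],[0,0,0],0.0],[[0,0,0.0075],[0,0,0],0.0],[[0,0,-0.002],[0,0,0],0.0],[[0,0,-0.02],[0,0,0],0.0],[[0,0,-0.05],[0,0,0],0.0],[[0,0,-0.05],[0,0,0],0.0]]}}

```text
clock: 11.6
position: [601.1, 209.2, 85.8]
tcp_rot: [0.004, 0.187, 0.982, 0.002]
ft_force: [0.0, -0.8, -0.4]
gripper_width: 16.3
```

Run:
```python
from h import *
go(564.8,-227.1,185)
w=env.snapshot("wrist");cv2.imwrite("pics/w5.png",w)
```

```text
shift [-0.1275, -0.4185, -0.1005] rz 0 | at [601.1 209.2  85.8] yaw 68.4 tilt 0.5 len 449 t 11.6 w 16.3 F [ 0.  -0.8 -0.4]
```

View pics/w5.png

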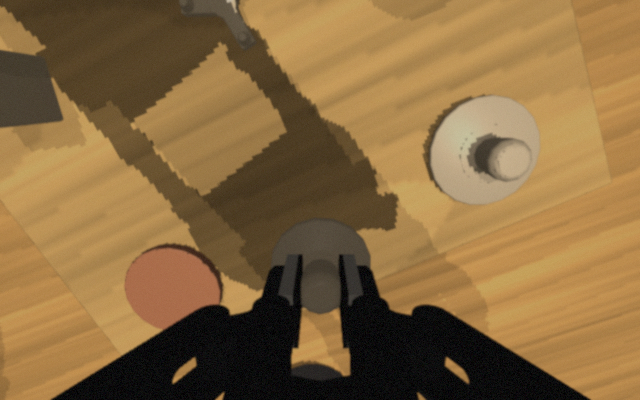

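Emit:
{"fn": "apply_moves", "kwargs": {"series": [[[0,0,-0.04],[0,0,0],0.0],[[-0.01,-0.033,-0.08],[0,0,0],0.0],[[-0.02,-0.066,-0.1],[0,0,0],0.0],[[-0.032,-0.105,-0.1],[0,0,0],0.0],[[-0.044,-0.145,-0.1],[0,0,0],0.0],[[-0.056,-0.185,-0.1],[0,0,0],0.0],[[-0.068,-0.225,-0.1],[0,0,0],0.0],[[-0.08,-0.265,-0.1],[0,0,0],0.0],[[-0.092,-0.305,-0.1],[0,0,0],0.0],[[-0.104,-0.345,-0.1],[0,0,0],0.0],[[-0.116,-0.38,-0.1],[0,0,0],0.0],[[-0.123,-0.405,-0.1],[0,0,0],0.0],[[-0.127,-0.418,-0.1],[0,0,0],0.0],[[-0.127,-0.418,-0.1],[0,0,0],0.0],[[-0.127,-0.418,-0.1],[0,0,0],0.0],[[-0.127,-0.418,-0.1],[0,0,0],0.0]]}}

```text
clock: 13.65
position: [562.0, -226.0, 181.1]
tcp_rot: [-0.0, 0.187, 0.982, 0.0]
ft_force: [-0.0, -0.1, -0.2]
gripper_width: 16.5
```

Run:
```python
from h import *
import pickle
go(564.8,-227.1,160)
pickle.dump(env.camera_info("wrist"),open("w6.pkl","wb"))
w=env.snapshot("wrist");cv2.imwrite("pics/w6.png",w)
d=env.snapshot("side");crop(d,335,60,480,220,4,"d6.png")
s=env.snapshot("scene");crop(s,200,70,340,215,4,"s6.png")
```

```text
shift [-0.0031, 0.0, 0.0211] rz 0 | at [ 562.  -226.   181.1] yaw 68.5 tilt 0.03 len 21 t 13.65 w 16.5 F [-0.  -0.1 -0.2]
```

View pics/w6.png

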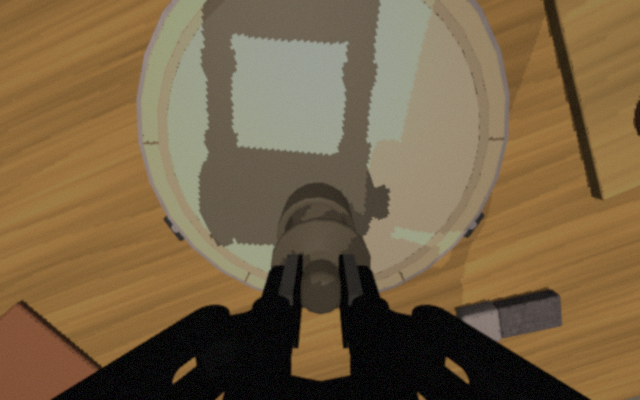

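View pics/d6.png

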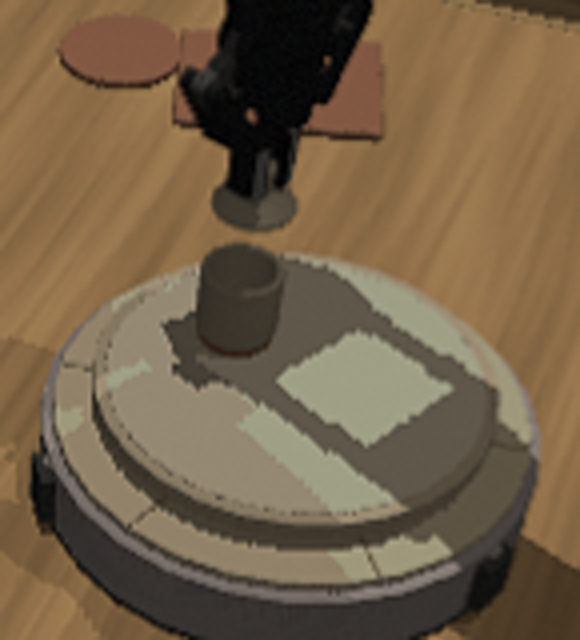

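View pics/s6.png

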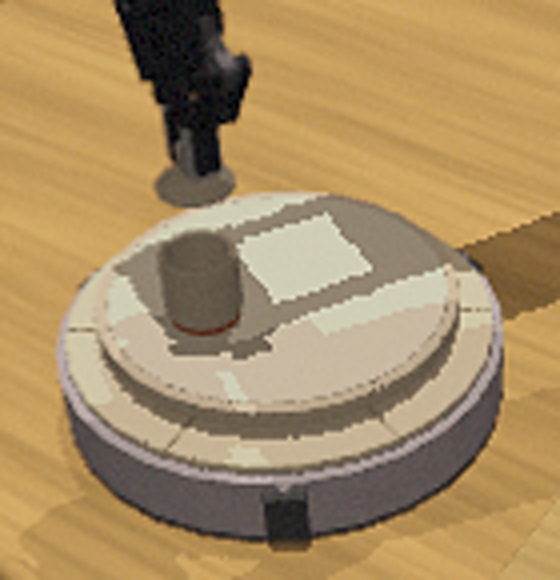

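Run:
```python
from fit1 import *
o=env.get_obs();print(o["position"])
d=((335,60),4);s=((200,70),4)
for z in (180,184):
  print(z,fit(D,full([(212,205),(298,205),(255,230),(228,224),(283,224)],*d),24.5,z),fit(S,full([(155,185),(236,180),(195,207),(167,200),(222,200)],*s),24.5,z))
print(fit(D,full([(197,270),(285,272),(240,242),(212,250),(268,248)],*d),25,133),fit(S,full([(160,258),(243,256),(200,230),(172,238),(228,236)],*s),25,133))
import pickle; W=pickle.load(open("w6.pkl","rb"))
print("W flange",fit(W,np.array([(272,262),(371,262),(320,219),(290,227),(350,227)],float),24.5,185))
print("W jar",fit(W,np.array([(278,225),(355,225),(284,210),(290,200)],float),25,133))
```

```text
[ 562.02711211 -226.44662578  181.24700483]
180 (array([ 564.16447773, -230.49695158]), np.float64(0.16734958617817045)) (array([ 558.42875047, -228.66652145]), np.float64(0.19621618981984287))
184 (array([ 562.86054142, -225.37180056]), np.float64(0.1757393891690828)) (array([ 562.69056412, -224.38997174]), np.float64(0.21280950836194512))
(array([ 566.22679787, -229.638036  ]), np.float64(0.3518072568506107)) (array([ 564.54337395, -226.00656315]), np.float64(0.34449921276608986))
W flange (array([ 563.11136648, -226.75113172]), np.float64(1.0110503817897574))
W jar (array([ 563.3671862 , -229.71616234]), np.float64(1.1890842567110336))
```

Emit:
{"fn": "apply_moves", "kwargs": {"series": [[[-0.0028,-0.0005,0.012],[0,0,0],0.0],[[-0.0028,-0.0005,0.024],[0,0,0],0.0],[[-0.0028,-0.0005,0.032],[0,0,0],0.0],[[-0.0028,-0.0005,0.037],[0,0,0],0.0],[[-0.0028,-0.0005,0.041],[0,0,0],0.0],[[-0.0028,-0.0005,0.044],[0,0,0],0.0],[[-0.0028,-0.0005,0.044],[0,0,0],0.0],[[-0.0028,-0.0005,0.044],[0,0,0],0.0]]}}

```text
clock: 14.8
position: [564.5, -228.8, 137.5]
tcp_rot: [0.0, 0.187, 0.982, -0.0]
ft_force: [0.6, -0.3, -0.7]
gripper_width: 16.4
```

Run:
```python
from h import *
go(564.4,-227.8,134)
d=env.snapshot("side");crop(d,360,80,440,180,6,"d7.png")
s=env.snapshot("scene");crop(s,220,80,300,180,6,"s7.png")
```

```text
shift [0.0005, 0.0009, 0.0035] rz 0 | at [ 564.5 -228.8  137.5] yaw 68.4 tilt 0.04 len 4 t 14.8 w 16.4 F [ 0.6 -0.3 -0.7]
```

View pics/d7.png

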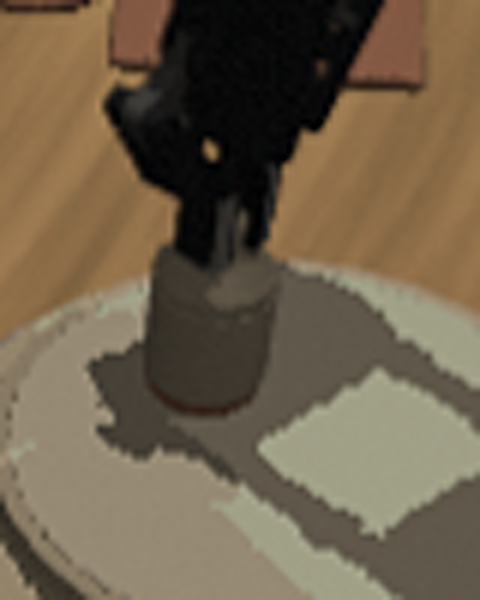

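View pics/s7.png

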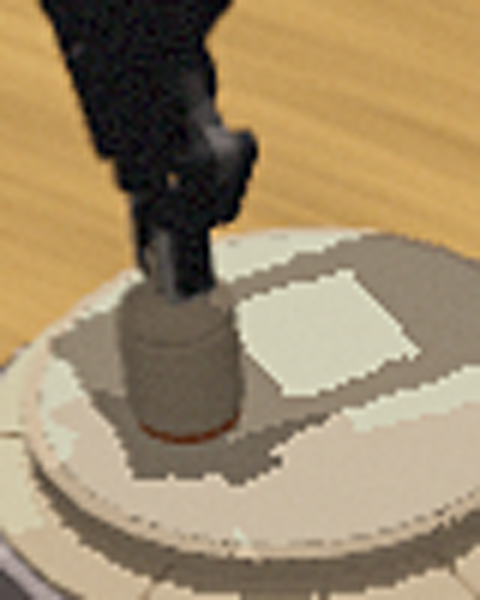

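Emit:
{"fn": "apply_moves", "kwargs": {"series": [[[0.0,0.0005,0.0015],[0,0,0],0.0],[[0.0,0.0005,0.003],[0,0,0],0.0],[[0.0,0.0005,0.003],[0,0,0],0.0],[[0.0,0.0005,0.003],[0,0,0],0.0]]}}

```text
clock: 15.4
position: [564.4, -228.2, 134.1]
tcp_rot: [-0.0, 0.187, 0.982, -0.0]
ft_force: [-0.2, 1.0, -0.2]
gripper_width: 16.3
```

Emit:
{"fn": "apply_moves", "kwargs": {"series": [[[0.0,0.0,0.001],[0,0,0],0.0],[[0.0,0.0,0.001],[0,0,0],0.0]]}}

```text
clock: 15.65
position: [564.7, -228.3, 133.6]
tcp_rot: [0.0, 0.187, 0.982, -0.0]
ft_force: [0.3, 0.9, 2.6]
gripper_width: 16.0
```

Emit:
{"fn": "apply_moves", "kwargs": {"series": [[[0,0,0],[0,0,0],0.022],[[0,0,0],[0,0,0],0.03],[[0,0,0],[0,0,0],0.036],[[0,0,0],[0,0,0],0.036],[[0,0,-0.01],[0,0,0],0.036],[[0,0,-0.03],[0,0,0],0.036],[[0,0,-0.07],[0,0,0],0.036],[[0,0,-0.12],[0,0,0],0.085],[[0,0,-0.12],[0,0,0],0.085],[[0,0,-0.12],[0,0,0],0.085]]}}

```text
clock: 16.9
position: [564.7, -228.3, 254.6]
tcp_rot: [0.001, 0.187, 0.982, -0.0]
ft_force: [0.2, 0.1, -0.2]
gripper_width: 84.7
```

Run:
```python
from h import *
go(612.4,92.7,80)
d=env.snapshot("side");crop(d,335,90,480,220,5,"d8.png")
w=env.snapshot("wrist");cv2.imwrite("pics/w8.png",w)
```

```text
shift [0.0741, 0.3161, 0.1744] rz 0 | at [ 564.7 -228.3  254.6] yaw 68.4 tilt 0.11 len 369 t 16.9 w 84.7 F [ 0.2  0.1 -0.2]
```

View pics/d8.png

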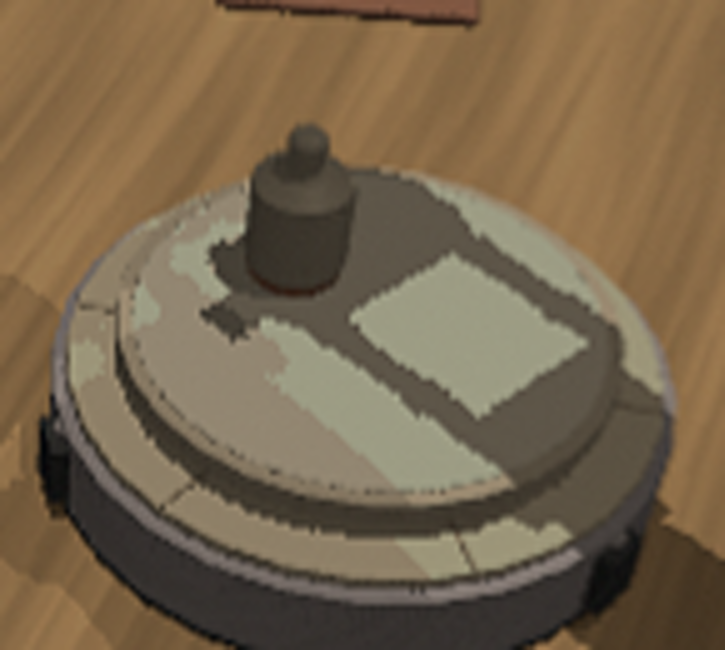

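View pics/w8.png

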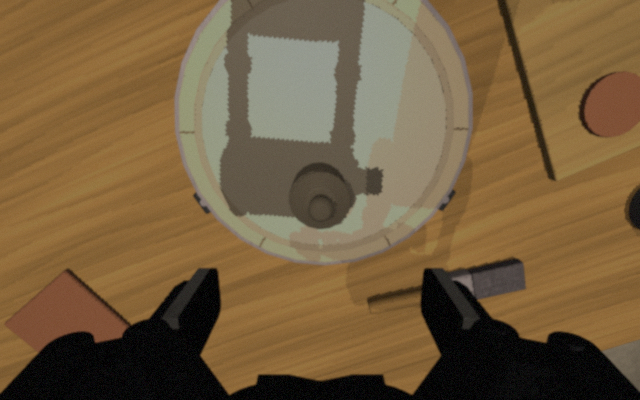

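Emit:
{"fn": "apply_moves", "kwargs": {"series": [[[0.014,0.06,0.0],[0,0,0],0.085],[[0.028,0.12,0.0],[0,0,0],0.072],[[0.042,0.18,0.02],[0,0,0],0.072],[[0.056,0.24,0.05],[0,0,0],0.072],[[0.068,0.29,0.09],[0,0,0],0.072],[[0.074,0.316,0.13],[0,0,0],0.072],[[0.074,0.316,0.17],[0,0,0],0.072],[[0.074,0.316,0.2],[0,0,0],0.072],[[0.074,0.316,0.215],[0,0,0],0.072],[[0.074,0.316,0.215],[0,0,0],0.072],[[0.074,0.316,0.215],[0,0,0],0.072]]}}

```text
clock: 18.38
position: [613.1, 92.7, 39.4]
tcp_rot: [0.001, 0.187, 0.982, 0.0]
ft_force: [0.0, 0.1, 0.4]
gripper_width: 72.2
```

Run:
```python
from fit1 import *
go(612.4,92.7,0)
W=env.camera_info("wrist")
w=env.snapshot("wrist");cv2.imwrite("pics/w9.png",w)
```

```text
shift [0.0007, -0.0003, 0.0394] rz 0 | at [613.1  92.7  39.4] yaw 68.4 tilt 0.12 len 39 t 18.38 w 72.2 F [0.  0.1 0.4]
```

View pics/w9.png

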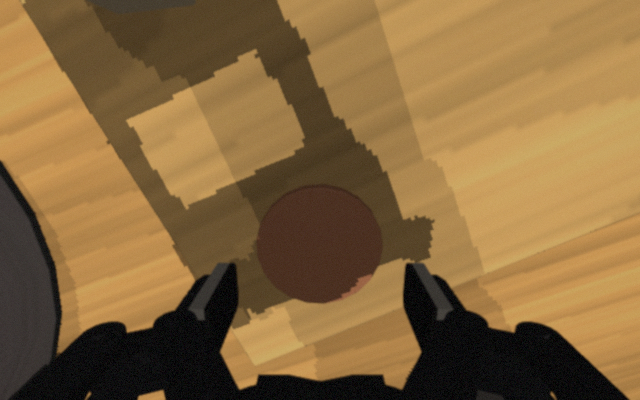

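Emit:
{"fn": "apply_moves", "kwargs": {"series": [[[0.0005,-0.0003,0.014],[0,0,0],0.072],[[0.0005,-0.0003,0.028],[0,0,0],0.072],[[0.0005,-0.0003,0.036],[0,0,0],0.072],[[0.0005,-0.0003,0.036],[0,0,0],0.072]]}}

```text
clock: 18.92
position: [610.1, 92.7, 0.7]
tcp_rot: [-0.001, 0.187, 0.982, -0.0]
ft_force: [0.6, -0.8, -0.9]
gripper_width: 71.4
```

Emit:
{"fn": "apply_moves", "kwargs": {"series": [[[0,0,0.002],[0,0,0],0.072],[[0,0,0.004],[0,0,0],0.072],[[0,0,0.004],[0,0,0],0.072]]}}

```text
clock: 19.3
position: [611.5, 92.8, -1.7]
tcp_rot: [0.0, 0.187, 0.982, 0.0]
ft_force: [0.1, -1.0, -0.2]
gripper_width: 72.1
```

Emit:
{"fn": "apply_moves", "kwargs": {"series": [[[0,0,0.001],[0,0,0],0.072],[[0,0,0.002],[0,0,0],0.072],[[0,0,0.002],[0,0,0],0.072]]}}

```text
clock: 19.68
position: [611.3, 92.8, -3.9]
tcp_rot: [-0.0, 0.187, 0.982, -0.0]
ft_force: [-0.7, 0.1, 0.2]
gripper_width: 72.1
```

Emit:
{"fn": "apply_moves", "kwargs": {"series": [[[0,0,0.001],[0,0,0],0.072],[[0,0,0.002],[0,0,0],0.072],[[0,0,0.002],[0,0,0],0.072]]}}

```text
clock: 20.05
position: [611.4, 92.8, -5.4]
tcp_rot: [-0.0, 0.187, 0.982, -0.0]
ft_force: [-0.9, -0.9, 4.1]
gripper_width: 71.9
```

Run:
```python
from fit1 import *
go(612.4,92.7,0)
d=env.snapshot("side");crop(d,270,190,370,290,6,"d10.png")
```

```text
shift [-0.001, 0.0003, -0.0054] rz 0 | at [611.4  92.8  -5.4] yaw 68.4 tilt 0.01 len 5 t 20.05 w 71.9 F [-0.9 -0.9  4.1]
```

View pics/d10.png

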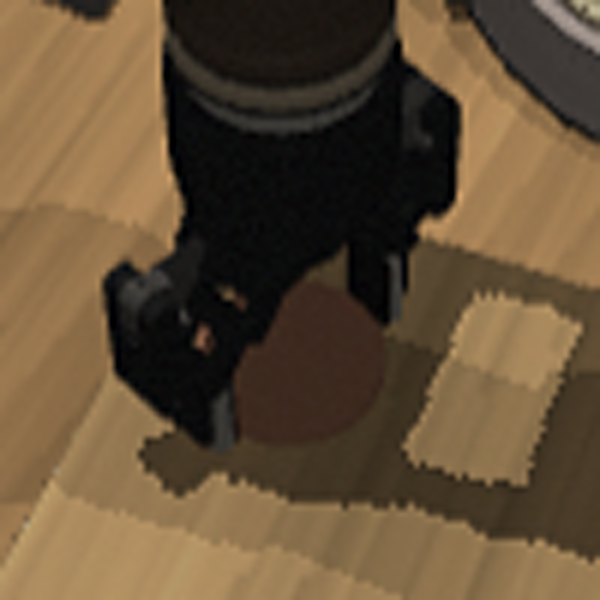

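Emit:
{"fn": "apply_moves", "kwargs": {"series": [[[-0.0008,0,-0.004],[0,0,0],0.072],[[-0.0008,0,-0.004],[0,0,0],0.066],[[-0.0008,0,-0.004],[0,0,0],0.06],[[-0.0008,0,-0.004],[0,0,0],0.05],[[-0.0008,0,-0.004],[0,0,0],0.05],[[-0.0008,0,-0.007],[0,0,0],0.05],[[-0.0008,0,-0.02],[0,0,0],0.05],[[-0.0008,0,-0.05],[0,0,0],0.05],[[-0.0008,0,-0.05],[0,0,0],0.05]]}}

```text
clock: 21.22
position: [615.1, 92.7, 47.2]
tcp_rot: [0.003, 0.187, 0.982, 0.001]
ft_force: [0.6, -0.1, -0.7]
gripper_width: 64.7
```

Run:
```python
from fit1 import *
go(472,-192,160)
w=env.snapshot("wrist");cv2.imwrite("pics/w11.png",w)
```

```text
shift [0.0276, -0.3171, -0.1139] rz 0 | at [615.1  92.7  47.2] yaw 68.4 tilt 0.38 len 338 t 21.23 w 64.7 F [ 0.6 -0.1 -0.7]
```

View pics/w11.png

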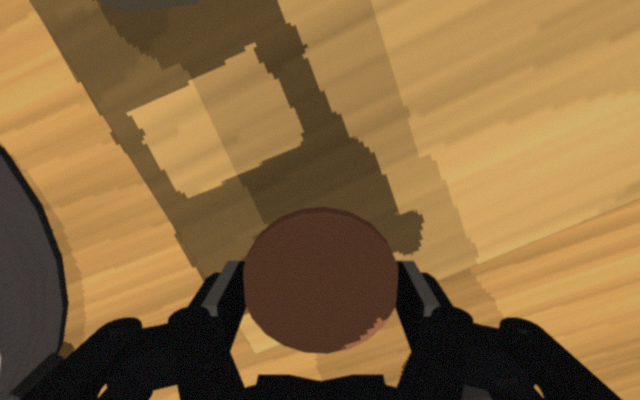

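Emit:
{"fn": "apply_moves", "kwargs": {"series": [[[0,0,-0.04],[0,0,0],0.05],[[0.002,-0.02,-0.08],[0,0,0],0.05],[[0.005,-0.05,-0.105],[0,0,0],0.05],[[0.008,-0.09,-0.114],[0,0,0],0.05],[[0.011,-0.13,-0.114],[0,0,0],0.05],[[0.015,-0.17,-0.114],[0,0,0],0.05],[[0.018,-0.21,-0.114],[0,0,0],0.05],[[0.022,-0.25,-0.114],[0,0,0],0.05],[[0.025,-0.285,-0.11],[0,0,0],0.05],[[0.027,-0.308,-0.1],[0,0,0],0.05],[[0.0275,-0.317,-0.08],[0,0,0],0.05],[[0.0275,-0.317,-0.06],[0,0,0],0.05],[[0.0275,-0.317,-0.06],[0,0,0],0.05],[[0.0275,-0.317,-0.06],[0,0,0],0.05]]}}

```text
clock: 23.02
position: [469.9, -192.0, 104.1]
tcp_rot: [-0.0, 0.187, 0.982, 0.0]
ft_force: [-0.4, -1.3, -1.3]
gripper_width: 64.8
```

Run:
```python
from fit1 import *
go(472,-192,66)
w=env.snapshot("wrist");cv2.imwrite("pics/w12.png",w)
d=env.snapshot("side");crop(d,335,60,480,220,4,"d12.png")
```

```text
shift [-0.0019, 0.0008, 0.0381] rz 0 | at [ 469.9 -192.   104.1] yaw 68.4 tilt 0.02 len 38 t 23.02 w 64.8 F [-0.4 -1.3 -1.3]
```

View pics/w12.png

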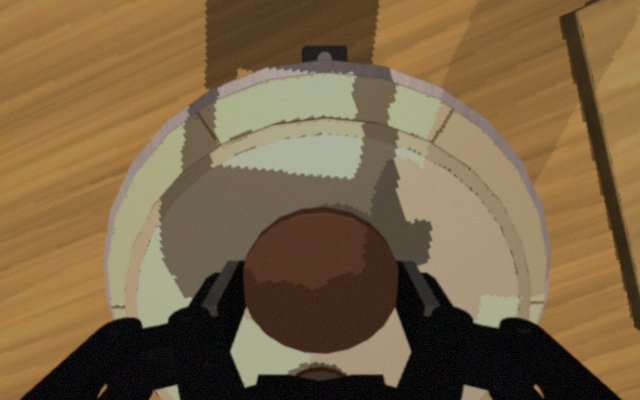

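View pics/d12.png

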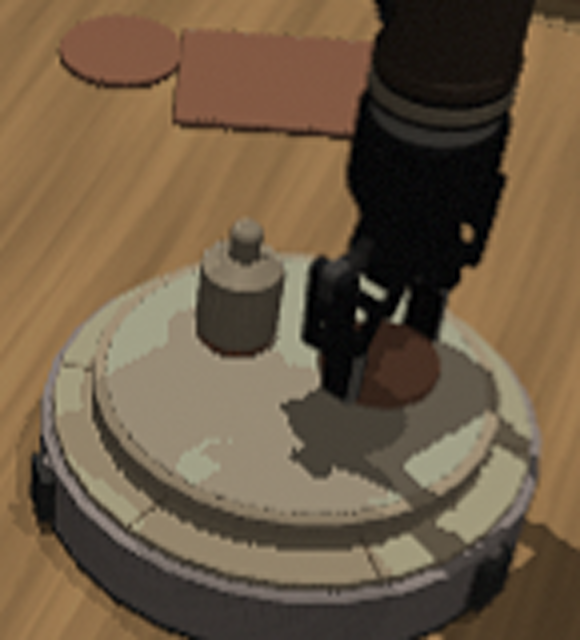

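Emit:
{"fn": "apply_moves", "kwargs": {"series": [[[-0.002,0.0008,0.012],[0,0,0],0.05],[[-0.002,0.0008,0.024],[0,0,0],0.05],[[-0.002,0.0008,0.031],[0,0,0],0.05],[[-0.002,0.0008,0.035],[0,0,0],0.05],[[-0.002,0.0008,0.035],[0,0,0],0.05],[[-0.002,0.0008,0.035],[0,0,0],0.05]]}}

```text
clock: 23.88
position: [472.3, -192.3, 69.4]
tcp_rot: [0.0, 0.187, 0.982, -0.0]
ft_force: [-0.5, 0.1, 0.0]
gripper_width: 64.6
```

Emit:
{"fn": "apply_moves", "kwargs": {"series": [[[0,0,0.001],[0,0,0],0.05],[[0,0,0.002],[0,0,0],0.05],[[0,0,0.002],[0,0,0],0.05]]}}

```text
clock: 24.25
position: [472.3, -192.3, 67.5]
tcp_rot: [0.0, 0.187, 0.982, -0.0]
ft_force: [-0.5, 0.7, 1.6]
gripper_width: 64.7
```

Emit:
{"fn": "apply_moves", "kwargs": {"series": [[[0,0,0.001],[0,0,0],0.05],[[0,0,0.001],[0,0,0],0.05]]}}

```text
clock: 24.5
position: [472.3, -192.3, 67.4]
tcp_rot: [-0.0, 0.187, 0.982, 0.0]
ft_force: [-3.6, 1.1, 8.2]
gripper_width: 64.9
```

Emit:
{"fn": "apply_moves", "kwargs": {"series": [[[0,0,0],[0,0,0],0.068],[[0,0,0],[0,0,0],0.074],[[0,0,0],[0,0,0],0.078],[[0,0,0],[0,0,0],0.078],[[0,0,-0.01],[0,0,0],0.078],[[0,0,-0.04],[0,0,0],0.078],[[0,0,-0.09],[0,0,0],0.05],[[0,0,-0.14],[0,0,0],0.03],[[0,0,-0.14],[0,0,0],0.03],[[0,0,-0.14],[0,0,0],0.03]]}}

```text
clock: 25.75
position: [471.7, -192.0, 206.3]
tcp_rot: [0.0, 0.187, 0.982, -0.0]
ft_force: [-0.1, -0.7, -0.9]
gripper_width: 30.1
```

Run:
```python
from fit1 import *
import pickle
go(472,-192,200)
pickle.dump(env.camera_info("wrist"),open("w13.pkl","wb"))
w=env.snapshot("wrist");cv2.imwrite("pics/w13.png",w);crop(w,180,80,460,290,2.8,"w13c.png")
d=env.snapshot("side");crop(d,335,100,480,220,5,"d13.png")
```

```text
shift [-0.0002, 0.0001, 0.0063] rz 0 | at [ 471.7 -192.   206.3] yaw 68.4 tilt 0.01 len 6 t 25.75 w 30.1 F [-0.1 -0.7 -0.9]
```

View pics/w13c.png

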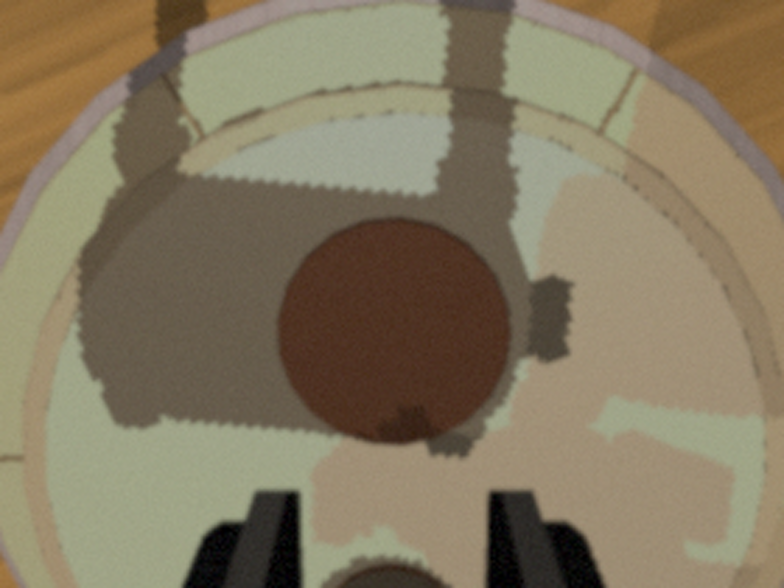

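View pics/d13.png

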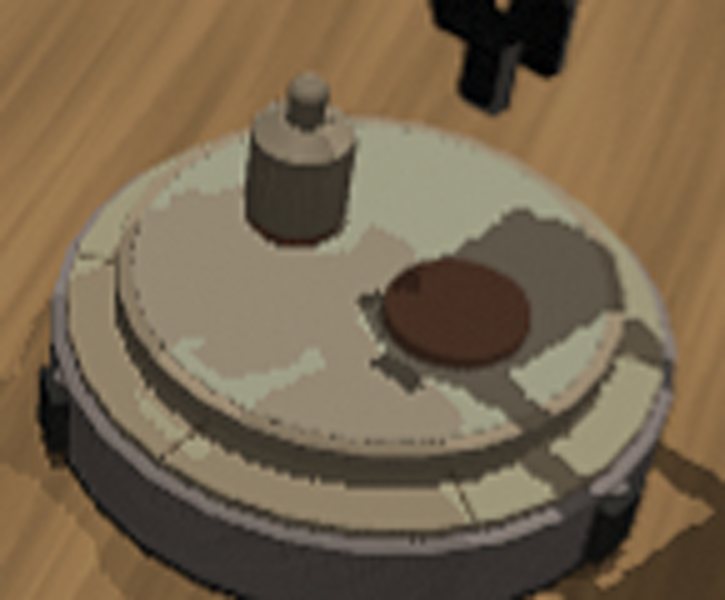

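Run:
```python
from fit1 import *
import pickle
W=pickle.load(open("w13.pkl","rb"))
p=full([(278,330),(511,330),(395,218),(395,444),(310,250),(478,250),(310,410)],(180,80),2.8)
print("W",fit(W,p,34,92)); print("D",fit(D,full([(384,305),(530,312),(455,257),(400,275),(510,275)],(335,100),5),34,92))
q=full([(397,112),(205,178),(45,410),(600,182),(745,300),(770,420)],(180,80),2.8); print("shelf?",fit(W,q,120,83),fit(W,q,117,83))
go(465,207,200,99)
```

```text
W (array([ 472.01673067, -192.52698374]), np.float64(0.35026577493282296))
D (array([ 472.50351306, -192.34662573]), np.float64(0.39786725143520074))
shelf? (array([ 530.5829904 , -211.63277104]), np.float64(3.7418127453211487)) (array([ 527.13245959, -209.99909253]), np.float64(2.8322425948721137))
shift [0.152, 0.3684, 0.0052] rz -30.59 | at [ 470.8 -191.5  204.6] yaw 68.4 tilt 0.19 len 399 t 25.85 w 29.8 F [ 0.5 -0.4  0.5]
```

Run:
```python
from fit1 import *
go(456,217.7,70,39.3)
```

```text
shift [0.1638, 0.375, 0.1353] rz 29.11 | at [ 470.8 -191.5  204.6] yaw 68.4 tilt 0.19 len 431 t 25.85 w 29.8 F [ 0.5 -0.4  0.5]
```

Emit:
{"fn": "apply_moves", "kwargs": {"series": [[[0.025,0.057,0.0],[0,0,4],0.03],[[0.05,0.114,0.0],[0,0,9],0.03],[[0.075,0.171,0.0],[0,0,14],0.03],[[0.1,0.228,0.0],[0,0,19],0.03],[[0.125,0.285,0.0],[0,0,24],0.03],[[0.15,0.34,0.03],[0,0,29.1],0.03],[[0.164,0.375,0.06],[0,0,29.1],0.03],[[0.164,0.375,0.1],[0,0,29.1],0.03],[[0.164,0.375,0.135],[0,0,29.1],0.03],[[0.164,0.375,0.135],[0,0,29.1],0.03],[[0.164,0.375,0.135],[0,0,29.1],0.03]]}}

```text
clock: 27.22
position: [457.7, 216.8, 71.3]
tcp_rot: [-0.0, 0.428, 0.904, -0.0]
ft_force: [-0.2, -0.2, 0.2]
gripper_width: 30.1
```

Run:
```python
from fit1 import *
import pickle
go(456,217.7,70,39.3)
pickle.dump(env.camera_info("wrist"),open("w14.pkl","wb"))
w=env.snapshot("wrist");cv2.imwrite("pics/w14.png",w);crop(w,220,150,420,300,4,"w14c.png")
```

```text
shift [0.0017, -0.0007, 0.0013] rz -0.0 | at [457.7 216.8  71.3] yaw 39.3 tilt 0.02 len 2 t 27.23 w 30.1 F [-0.2 -0.2  0.2]
```

View pics/w14c.png

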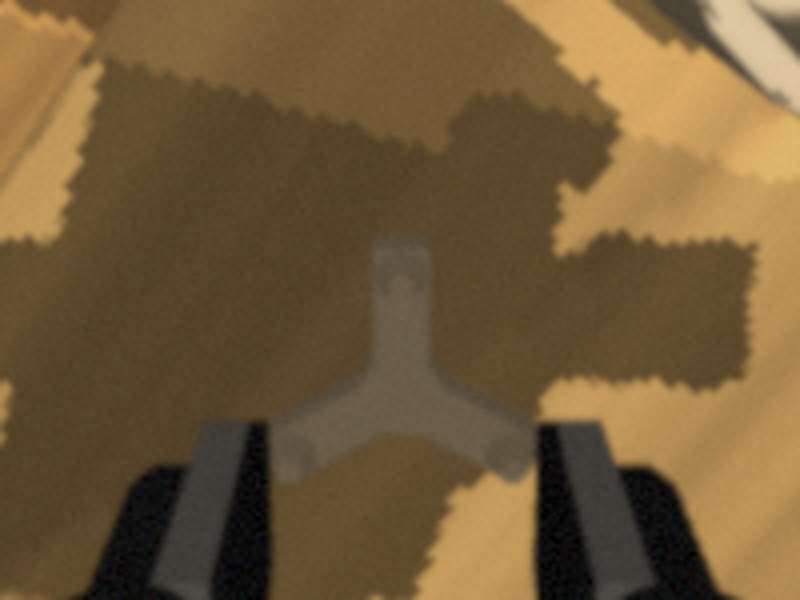

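Run:
```python
from fit1 import *
import pickle
W=pickle.load(open("w14.pkl","rb"))
p=unproj(W,full([(401,277),(293,453),(512,453)],(220,150),4),33)[:,:2];c=p.mean(0);d=p-c
print(c,np.linalg.norm(d,axis=1),np.degrees(np.arctan2(d[:,1],d[:,0])))
a=np.radians(np.degrees(np.arctan2(d[0,1],d[0,0])));g=c+14*np.array([np.cos(a),np.sin(a)])
print(g);go(g[0],g[1],4.5)
```

```text
[463.829731   208.12188255] [18.9951305  19.22698301 19.35705628] [ 129.73878985 -111.11107482    9.90563426]
[454.87969112 218.88741951]
shift [0.0037, -0.0018, 0.0676] rz 0 | at [458.5 217.1  72.1] yaw 39.3 tilt 0.1 len 68 t 27.27 w 29.8 F [ 0.1 -0.2 -0.1]
```

Emit:
{"fn": "apply_moves", "kwargs": {"series": [[[0.003,-0.001,0.02],[0,0,0],0.03],[[0.003,-0.001,0.04],[0,0,0],0.03],[[0.003,-0.001,0.055],[0,0,0],0.03],[[0.003,-0.001,0.063],[0,0,0],0.03],[[0.003,-0.001,0.063],[0,0,0],0.03],[[0.003,-0.001,0.063],[0,0,0],0.03]]}}

```text
clock: 28.02
position: [455.5, 218.8, 8.8]
tcp_rot: [0.0, 0.428, 0.904, 0.0]
ft_force: [0.8, 0.7, -0.0]
gripper_width: 30.2
```

Run:
```python
from fit1 import *
go(455.4,218.4,4.5)
w=env.snapshot("wrist");crop(w,220,150,420,300,4,"w15c.png")
```

```text
shift [-0.0002, -0.0004, 0.0043] rz 0 | at [455.5 218.8   8.8] yaw 39.3 tilt 0.07 len 4 t 28.02 w 30.2 F [ 0.8  0.7 -0. ]
```

View pics/w15c.png

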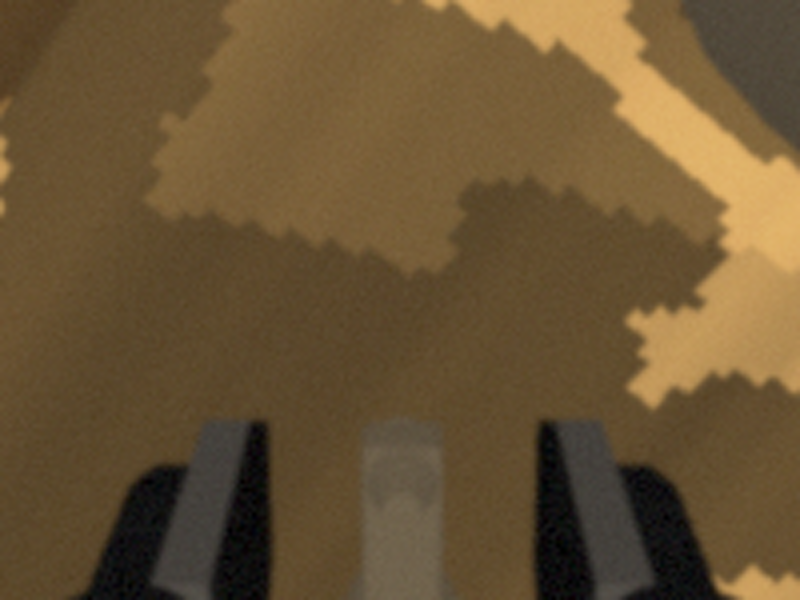

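Emit:
{"fn": "apply_moves", "kwargs": {"series": [[[0,0,0.002],[0,0,0],0.03],[[0,0,0.004],[0,0,0],0.03],[[0,0,0.004],[0,0,0],0.015],[[0,0,0.004],[0,0,0],0.0],[[0,0,0.004],[0,0,0],0.0],[[0,0,0.004],[0,0,0],0.0],[[0,0,0.0],[0,0,0],0.0],[[0,0,-0.02],[0,0,0],0.0],[[0,0,-0.06],[0,0,0],0.0],[[0,0,-0.06],[0,0,0],0.0],[[0,0,-0.06],[0,0,0],0.0]]}}

```text
clock: 29.45
position: [454.6, 218.4, 68.0]
tcp_rot: [-0.0, 0.428, 0.904, -0.0]
ft_force: [0.1, 0.3, 0.0]
gripper_width: 6.9
```

Run:
```python
from fit1 import *
go(463.3,-181.5,160)
w=env.snapshot("wrist");crop(w,220,150,420,350,3,"w16c.png")
d=env.snapshot("side");crop(d,300,250,400,350,6,"d16.png")
```

```text
shift [-0.315, -0.2466, -0.092] rz 0 | at [454.6 218.4  68. ] yaw 39.3 tilt 0.01 len 410 t 29.45 w 6.9 F [0.1 0.3 0. ]
```

View pics/w16c.png

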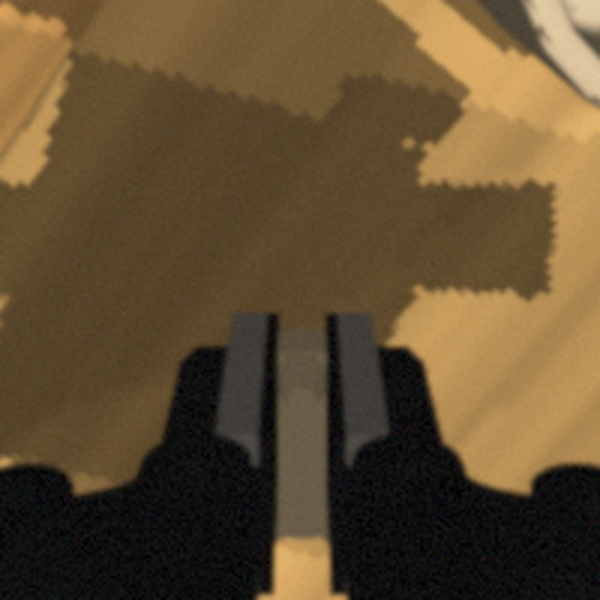

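View pics/d16.png

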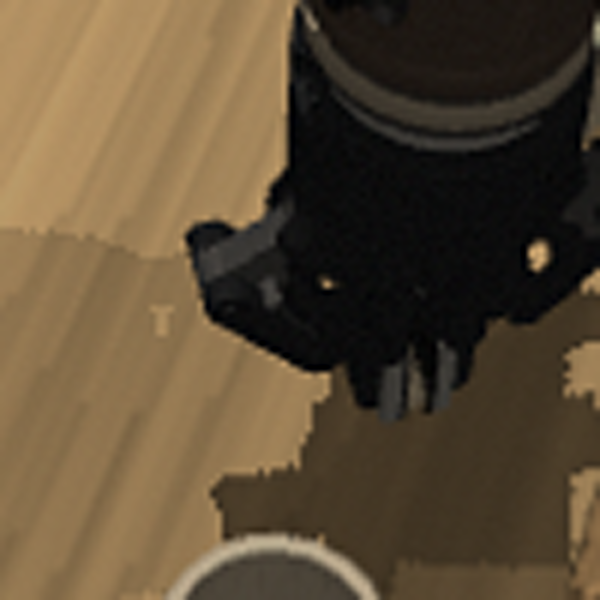

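Emit:
{"fn": "apply_moves", "kwargs": {"series": [[[0,0,-0.04],[0,0,0],0.0],[[0,0,-0.085],[0,0,0],0.0],[[-0.03,-0.024,-0.092],[0,0,0],0.0],[[-0.06,-0.048,-0.092],[0,0,0],0.0],[[-0.095,-0.074,-0.092],[0,0,0],0.0],[[-0.13,-0.102,-0.092],[0,0,0],0.0],[[-0.165,-0.13,-0.092],[0,0,0],0.0],[[-0.2,-0.157,-0.092],[0,0,0],0.0],[[-0.235,-0.184,-0.092],[0,0,0],0.0],[[-0.265,-0.208,-0.092],[0,0,0],0.0],[[-0.29,-0.228,-0.085],[0,0,0],0.0],[[-0.307,-0.241,-0.075],[0,0,0],0.0],[[-0.315,-0.2466,-0.06],[0,0,0],0.0],[[-0.315,-0.2466,-0.045],[0,0,0],0.0],[[-0.315,-0.2466,-0.04],[0,0,0],0.0],[[-0.315,-0.2466,-0.04],[0,0,0],0.0],[[-0.315,-0.2466,-0.04],[0,0,0],0.0]]}}

```text
clock: 31.68
position: [464.1, -181.0, 108.6]
tcp_rot: [0.0, 0.428, 0.904, 0.0]
ft_force: [1.0, -0.3, -1.2]
gripper_width: 6.6
```

Run:
```python
from fit1 import *
go(463.4,-181.7,82)
s=env.snapshot("scene");crop(s,230,90,330,190,6,"s17.png")
d=env.snapshot("side");crop(d,380,110,480,210,6,"d17.png")
```

```text
shift [-0.0, -0.001, 0.0266] rz 0 | at [ 464.1 -181.   108.6] yaw 39.4 tilt 0.05 len 27 t 31.68 w 6.6 F [ 1.  -0.3 -1.2]
```

View pics/s17.png

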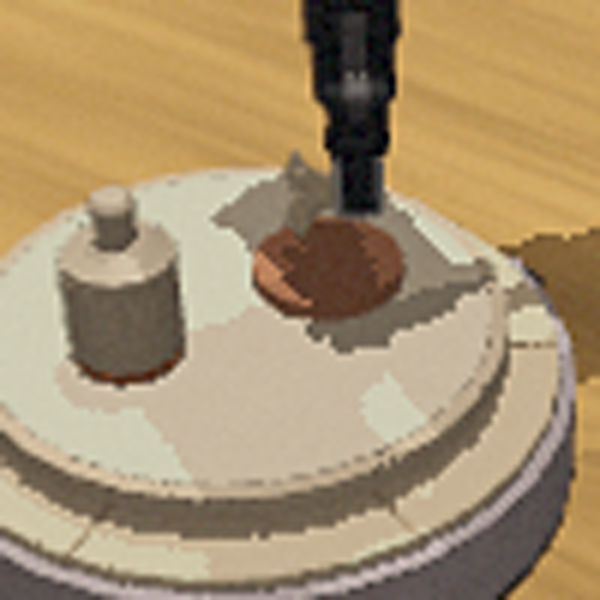

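View pics/d17.png

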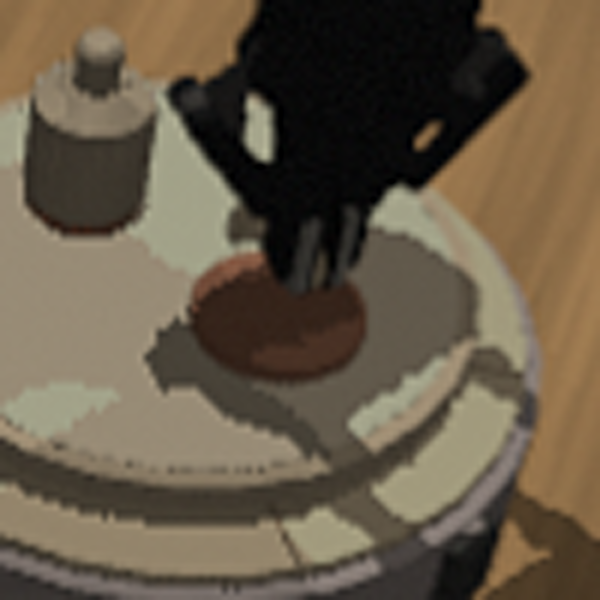

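Run:
```python
from fit1 import *
s=env.snapshot("scene");crop(s,305,160,505,310,4,"s18.png")
w=env.snapshot("wrist");crop(w,220,180,420,380,4,"w18.png")
```

```text
(no output)
```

View pics/s18.png

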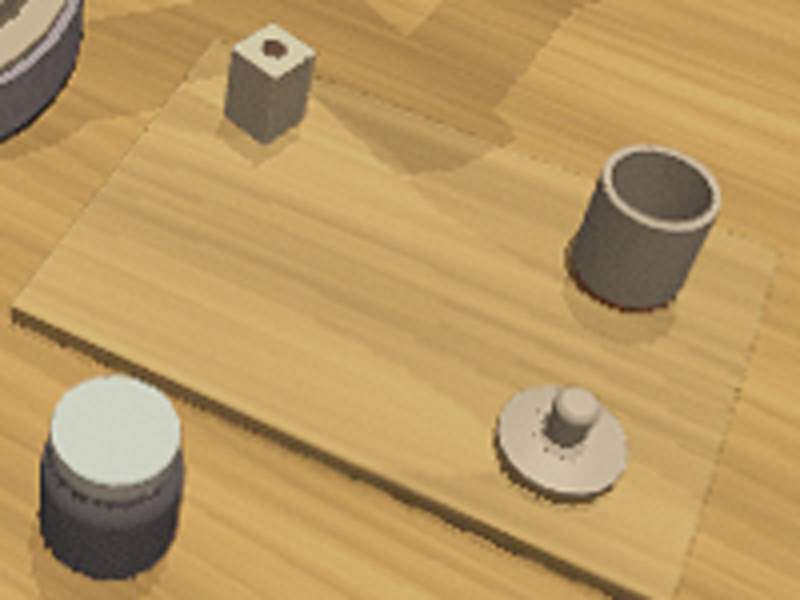

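View pics/w18.png

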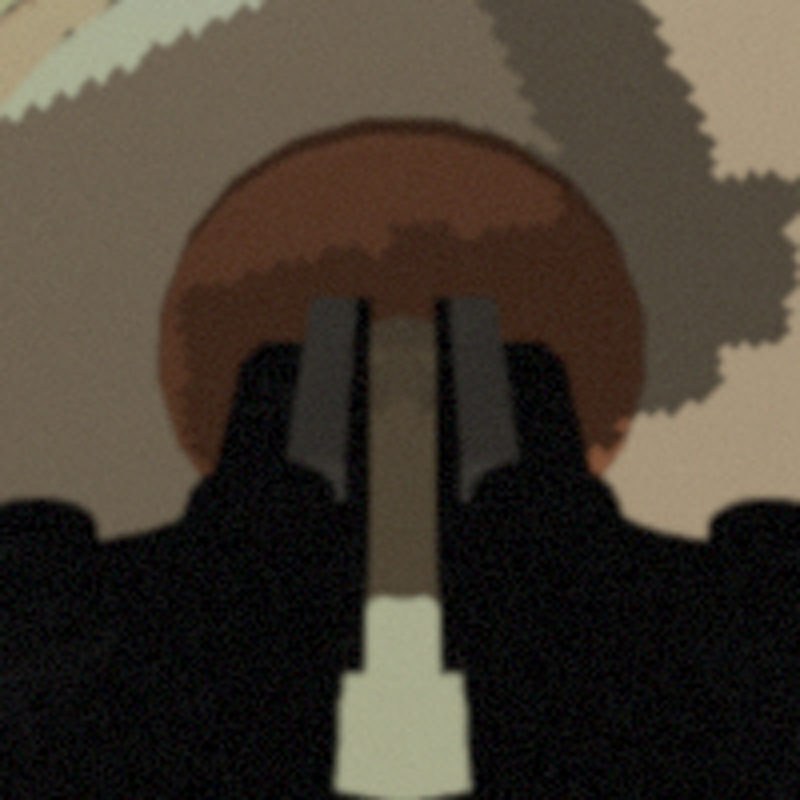

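```bash
cat >> h.py <<'E'
def stilt(c,yaw,z):
    L=[]
    for k in range(3):
        a=np.radians(yaw+120*k);e=np.array([np.cos(a),np.sin(a),0]);n=np.array([-e[1],e[0],0]);c3=np.r_[c[0],c[1],z]
        for h in (4,12): L.append(np.array([c3+n*4.5,c3+n*4.5+e*24,c3-n*4.5+e*24,c3-n*4.5])+[0,0,h])
        L.append(np.array([c3+e*20+[0,0,12],c3+e*20+[0,0,18]]))
    return L
E
python3 - <<'E'
from fit1 import *
go(463.4,-181.7,82)
L=stilt((472.8,-191.7),9.5,119)
for n,c,b in (("scene",S,(260,90,320,150)),("side",D,(400,110,460,170))):
    im=env.snapshot(n); im=cv2.convertScaleAbs(im,alpha=1.8,beta=20)
    crop(im,*b,10,n[0]+"19m.png",[proj(c,l) for l in L]); crop(im,*b,10,n[0]+"19.png")
a=cv2.imread("pics/s19.png");b=cv2.imread("pics/s19m.png")
for n in("19","19m"): cv2.imwrite(f"pics/c{n}.png",cv2.resize(np.hstack([cv2.imread(f"pics/s{n}.png"),cv2.imread("pics/s19m.png" if n=="19" else "pics/s19.png")]),(800,400)))
E
```

```text
shift [0.0002, -0.0007, 0.0268] rz 0 | at [ 464.1 -181.4  108.8] yaw 39.3 tilt 0.07 len 27 t 31.88 w 6.9 F [-0.2  0.4 -0.1]
```

View pics/c19.png

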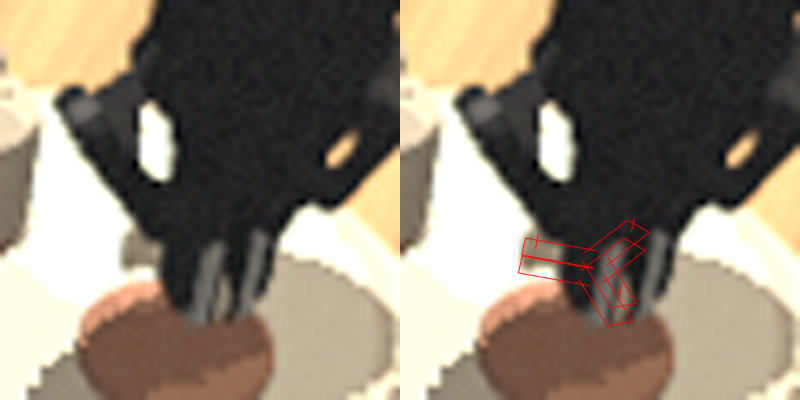

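View pics/s19m.png

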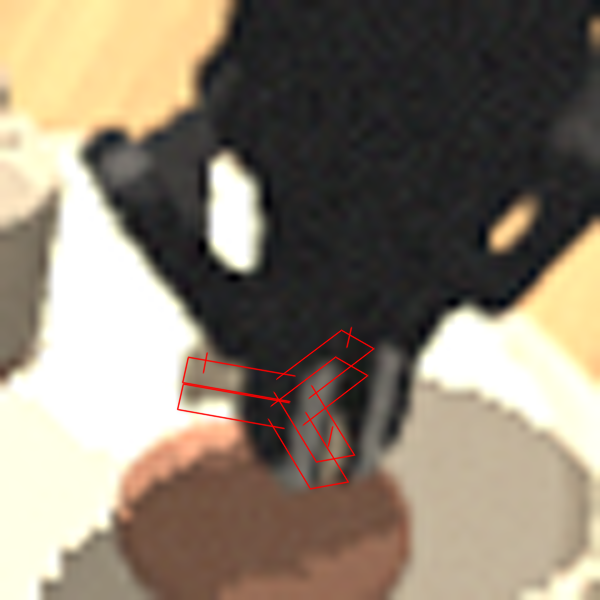

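Emit:
{"fn": "apply_moves", "kwargs": {"series": [[[0,-0.0008,0.01],[0,0,0],0.0],[[0,-0.0008,0.018],[0,0,0],0.0],[[0,-0.0008,0.023],[0,0,0],0.0],[[0,-0.0008,0.023],[0,0,0],0.0],[[0,-0.0008,0.023],[0,0,0],0.0]]}}

```text
clock: 32.6
position: [463.1, -182.0, 85.2]
tcp_rot: [0.0, 0.428, 0.904, -0.0]
ft_force: [0.2, 0.5, 0.4]
gripper_width: 6.6
```

Emit:
{"fn": "apply_moves", "kwargs": {"series": [[[0,0,0.001],[0,0,0],0.0],[[0,0,0.002],[0,0,0],0.0],[[0,0,0.002],[0,0,0],0.0]]}}

```text
clock: 32.98
position: [463.0, -181.9, 83.2]
tcp_rot: [0.0, 0.428, 0.904, -0.0]
ft_force: [-0.6, 0.3, -0.5]
gripper_width: 7.0
```

Emit:
{"fn": "apply_moves", "kwargs": {"series": [[[0,0,0.001],[0,0,0],0.0],[[0,0,0.0015],[0,0,0],0.0],[[0,0,0.0015],[0,0,0],0.0]]}}

```text
clock: 33.35
position: [462.9, -181.9, 81.6]
tcp_rot: [-0.0, 0.428, 0.904, -0.0]
ft_force: [-0.0, -0.7, 0.8]
gripper_width: 7.1
```

Emit:
{"fn": "apply_moves", "kwargs": {"series": [[[0,0,0.001],[0,0,0],0.0],[[0,0,0.001],[0,0,0],0.0]]}}

```text
clock: 33.6
position: [463.1, -181.9, 81.2]
tcp_rot: [-0.0, 0.428, 0.904, -0.0]
ft_force: [-1.1, 0.6, 5.0]
gripper_width: 6.9
```

Contact at the predicted height (81.2). Release and lift.

Emit:
{"fn": "apply_moves", "kwargs": {"series": [[[0,0,0],[0,0,0],0.012],[[0,0,0],[0,0,0],0.02],[[0,0,0],[0,0,0],0.026],[[0,0,0],[0,0,0],0.026],[[0,0,-0.01],[0,0,0],0.026],[[0,0,-0.04],[0,0,0],0.026],[[0,0,-0.09],[0,0,0],0.05],[[0,0,-0.13],[0,0,0],0.085],[[0,0,-0.13],[0,0,0],0.085],[[0,0,-0.13],[0,0,0],0.085]]}}

```text
clock: 34.85
position: [462.6, -181.7, 210.7]
tcp_rot: [-0.0, 0.428, 0.904, -0.0]
ft_force: [0.1, 0.1, -0.4]
gripper_width: 85.0
```

Run:
```python
from fit1 import *
import pickle
go(455.5,308.5,130,68.4)
pickle.dump(env.camera_info("wrist"),open("w20.pkl","wb"))
w=env.snapshot("wrist");cv2.imwrite("pics/w20.png",w);crop(w,240,120,400,280,4.5,"w20c.png")
d=env.snapshot("side");cv2.imwrite("pics/d20.png",d);crop(d,380,110,480,210,6,"d20c.png")
s=env.snapshot("scene");cv2.imwrite("pics/s20.png",s)
```

```text
shift [0.3838, 0.305, 0.0807] rz -29.09 | at [ 462.6 -181.7  210.7] yaw 39.3 tilt 0.01 len 497 t 34.85 w 85.0 F [ 0.1  0.1 -0.4]
```

View pics/w20c.png

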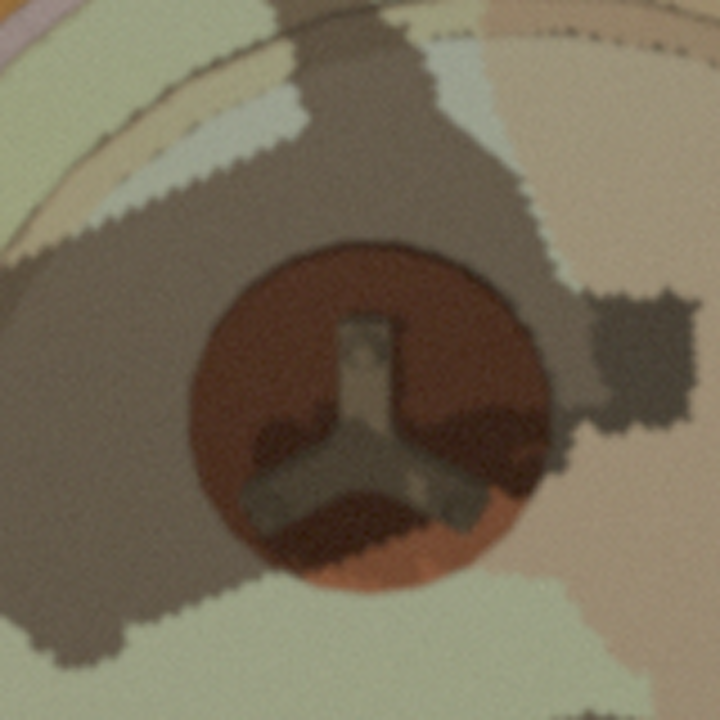

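View pics/d20c.png

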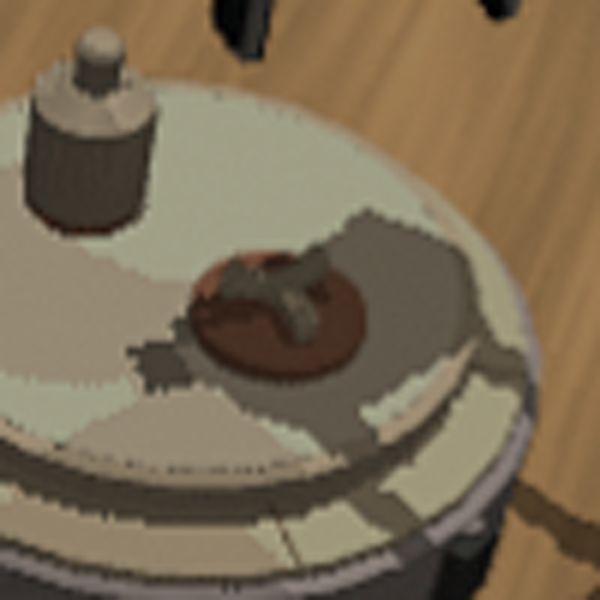

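Run:
```python
from fit1 import *
import pickle
W=pickle.load(open("w20.pkl","rb"));w=cv2.imread("pics/w20.png")
f=lambda P,z:unproj(W,full(P,(240,120),4.5),z)[:,:2]
p=f([(364,314),(255,513),(474,511)],104);c=p.mean(0);d=p-c;print(c,np.linalg.norm(d,axis=1),np.degrees(np.arctan2(d[:,1],d[:,0])))
print("cookie",fit(W,full([(190,415),(552,415),(370,241),(370,592),(240,290),(240,545),(500,290)],(240,120),4.5),34,92))
crop(cv2.convertScaleAbs(w,alpha=1.8,beta=10),240,120,400,280,4.5,"w20m.png",[proj(W,l) for l in stilt(c,10,92)])
```

```text
[ 471.92321283 -193.56063249] [24.3907279  23.21635544 23.07167515] [ 129.45586321 -108.45721441    7.94665397]
cookie (array([ 472.21804735, -192.25178503]), np.float64(0.505630062268251))
```

View pics/w20m.png

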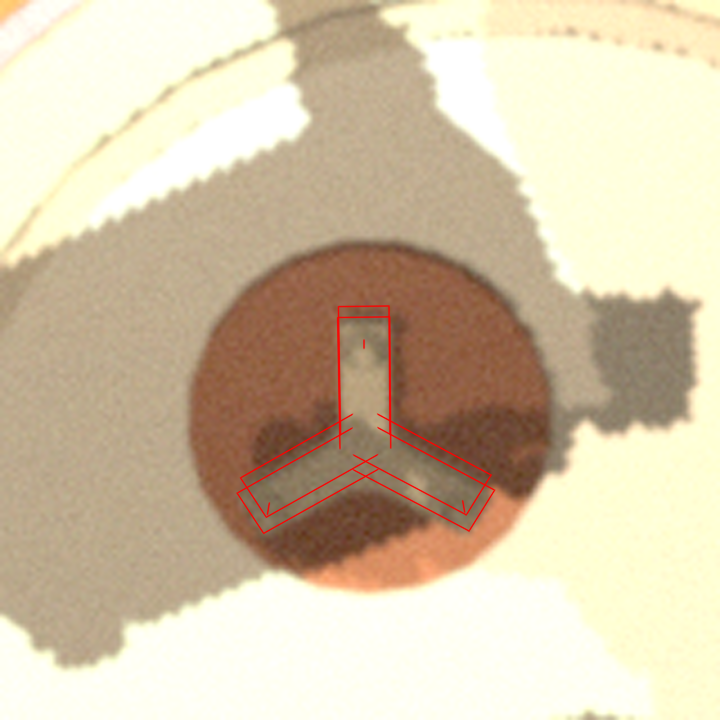

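Run:
```python
from fit1 import *
go(455.5,308.9,110)
```

```text
shift [0.383, 0.3058, 0.0998] rz 0 | at [ 461.8 -181.3  209. ] yaw 39.3 tilt 0.19 len 500 t 35.0 w 84.6 F [-0.1 -0.7 -0.3]
```

Emit:
{"fn": "apply_moves", "kwargs": {"series": [[[0.04,0.032,0.0],[0,0,0],0.085],[[0.085,0.068,0.0],[0,0,0],0.085],[[0.13,0.104,0.0],[0,0,0],0.085],[[0.175,0.14,0.0],[0,0,0],0.085],[[0.22,0.176,0.0],[0,0,0],0.085],[[0.265,0.212,0.0],[0,0,0],0.085],[[0.31,0.248,0.02],[0,0,0],0.085],[[0.35,0.28,0.05],[0,0,0],0.085],[[0.375,0.3,0.08],[0,0,0],0.085],[[0.383,0.306,0.1],[0,0,0],0.085],[[0.383,0.306,0.1],[0,0,0],0.085],[[0.383,0.306,0.1],[0,0,0],0.085]]}}

```text
clock: 36.5
position: [457.6, 307.4, 111.1]
tcp_rot: [0.0, 0.429, 0.904, -0.0]
ft_force: [0.1, 0.1, 0.7]
gripper_width: 85.1
```

Run:
```python
from fit1 import *
import pickle
go(455.5,308.9,110)
pickle.dump(env.camera_info("wrist"),open("w21.pkl","wb"))
w=env.snapshot("wrist");cv2.imwrite("pics/w21.png",w)
```

```text
shift [0.0025, -0.0007, 0.0011] rz 0 | at [457.6 307.4 111.1] yaw 39.3 tilt 0.03 len 3 t 36.5 w 85.1 F [0.1 0.1 0.7]
```

View pics/w21.png

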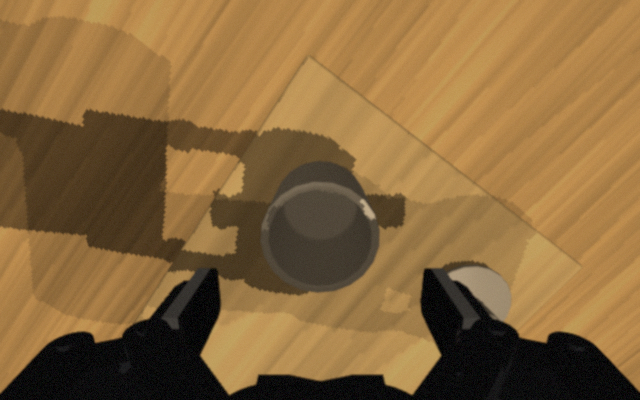

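Run:
```python
from fit1 import *
import pickle
W=pickle.load(open("w21.pkl","rb"))
print(fit(W,np.array([(261,235),(380,235),(320,182),(320,292),(280,197),(360,197),(280,278),(360,278)],float),33,90))
go(455.5,308.9,22)
```

```text
(array([455.99196581, 308.40843792]), np.float64(1.1260631558846768))
shift [0.0027, -0.0013, 0.0897] rz 0 | at [458.1 307.5 111.7] yaw 39.2 tilt 0.09 len 90 t 36.55 w 85.6 F [-0.8 -0.4  0. ]
```

Emit:
{"fn": "apply_moves", "kwargs": {"series": [[[0.0025,-0.0007,0.025],[0,0,0],0.085],[[0.0025,-0.0007,0.05],[0,0,0],0.085],[[0.0025,-0.0007,0.07],[0,0,0],0.085],[[0.0025,-0.0007,0.083],[0,0,0],0.085],[[0.0025,-0.0007,0.088],[0,0,0],0.085],[[0.0025,-0.0007,0.088],[0,0,0],0.085],[[0.0025,-0.0007,0.088],[0,0,0],0.085]]}}

```text
clock: 37.42
position: [455.8, 310.2, 23.6]
tcp_rot: [0.001, 0.428, 0.904, 0.001]
ft_force: [-0.8, -0.2, 0.5]
gripper_width: 84.9
```

Run:
```python
from fit1 import *
go(455.6,308.8,22)
w=env.snapshot("wrist");cv2.imwrite("pics/w22.png",w)
```

```text
shift [-0.001, -0.001, 0.0016] rz 0 | at [455.8 310.2  23.6] yaw 39.3 tilt 0.1 len 2 t 37.42 w 84.9 F [-0.8 -0.2  0.5]
```

View pics/w22.png

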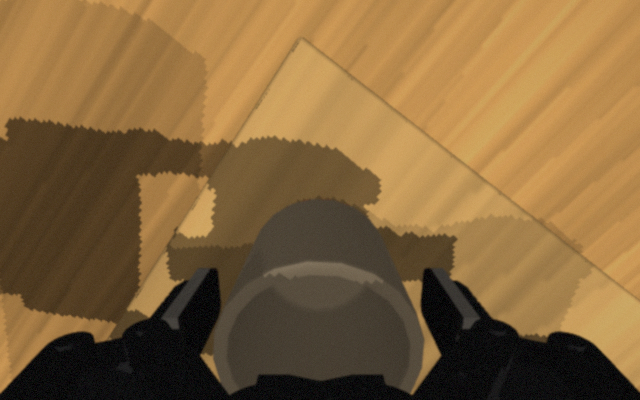

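Emit:
{"fn": "apply_moves", "kwargs": {"series": [[[-0.0008,-0.0006,0.001],[0,0,0],0.08],[[-0.0008,-0.0006,0.001],[0,0,0],0.07],[[-0.0008,-0.0006,0.001],[0,0,0],0.06],[[-0.0008,-0.0006,0.001],[0,0,0],0.05],[[-0.0008,-0.0006,0.001],[0,0,0],0.05],[[-0.0008,-0.0006,-0.003],[0,0,0],0.05],[[-0.0008,-0.0006,-0.015],[0,0,0],0.05],[[-0.0008,-0.0006,-0.04],[0,0,0],0.05],[[-0.0008,-0.0006,-0.04],[0,0,0],0.05],[[-0.0008,-0.0006,-0.04],[0,0,0],0.05]]}}

```text
clock: 38.72
position: [454.7, 308.6, 62.3]
tcp_rot: [-0.0, 0.428, 0.904, -0.0]
ft_force: [0.3, 0.5, -2.1]
gripper_width: 65.2
```

Run:
```python
from fit1 import *
go(472,-193.3,180)
w=env.snapshot("wrist");cv2.imwrite("pics/w23.png",w)
d=env.snapshot("side");crop(d,270,200,430,400,3,"d23.png")
```

```text
shift [-0.3993, -0.3046, -0.1175] rz 0 | at [454.7 308.6  62.3] yaw 39.3 tilt 0.03 len 516 t 38.73 w 65.2 F [ 0.3  0.5 -2.1]
```

View pics/d23.png

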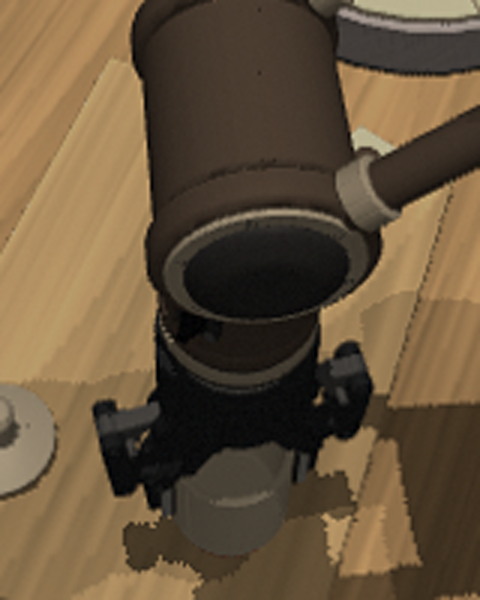

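View pics/w23.png

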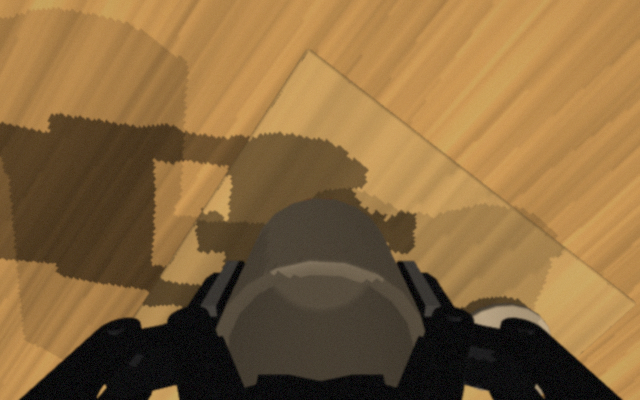

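Emit:
{"fn": "apply_moves", "kwargs": {"series": [[[0,0,-0.04],[0,0,0],0.05],[[0,0,-0.08],[0,0,0],0.05],[[-0.015,-0.0115,-0.11],[0,0,0],0.05],[[-0.04,-0.0305,-0.1175],[0,0,0],0.05],[[-0.07,-0.0534,-0.1175],[0,0,0],0.05],[[-0.105,-0.08,-0.1175],[0,0,0],0.05],[[-0.14,-0.1068,-0.1175],[0,0,0],0.05],[[-0.175,-0.1335,-0.1175],[0,0,0],0.05],[[-0.21,-0.16,-0.1175],[0,0,0],0.05],[[-0.245,-0.187,-0.1175],[0,0,0],0.05],[[-0.28,-0.2136,-0.1175],[0,0,0],0.05],[[-0.315,-0.24,-0.1175],[0,0,0],0.05],[[-0.345,-0.263,-0.1175],[0,0,0],0.05],[[-0.37,-0.282,-0.115],[0,0,0],0.05],[[-0.387,-0.295,-0.11],[0,0,0],0.05],[[-0.396,-0.302,-0.1],[0,0,0],0.05],[[-0.399,-0.3046,-0.09],[0,0,0],0.05],[[-0.399,-0.3046,-0.085],[0,0,0],0.05],[[-0.399,-0.3046,-0.085],[0,0,0],0.05],[[-0.399,-0.3046,-0.085],[0,0,0],0.05]]}}

```text
clock: 41.32
position: [472.4, -192.4, 147.9]
tcp_rot: [0.0, 0.428, 0.904, 0.0]
ft_force: [0.2, -0.0, -1.6]
gripper_width: 65.3
```

Run:
```python
from fit1 import *
go(472,-193.3,118)
s=env.snapshot("scene");cv2.imwrite("pics/s24f.png",s);crop(s,230,70,330,190,6,"s24.png")
d=env.snapshot("side");cv2.imwrite("pics/d24f.png",d);crop(d,380,70,480,190,6,"d24.png")
```

```text
shift [-0.0004, -0.0009, 0.0299] rz 0 | at [ 472.4 -192.4  147.9] yaw 39.4 tilt 0.03 len 30 t 41.33 w 65.3 F [ 0.2 -0.  -1.6]
```

View pics/s24.png

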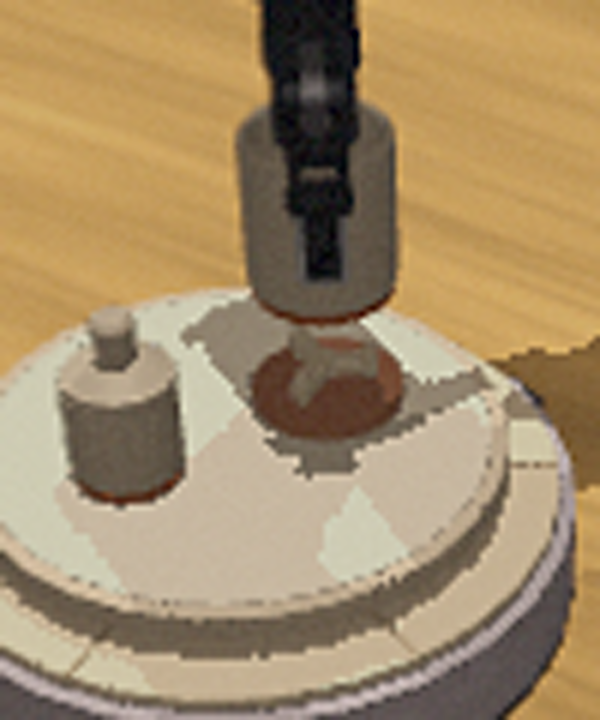

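View pics/d24.png

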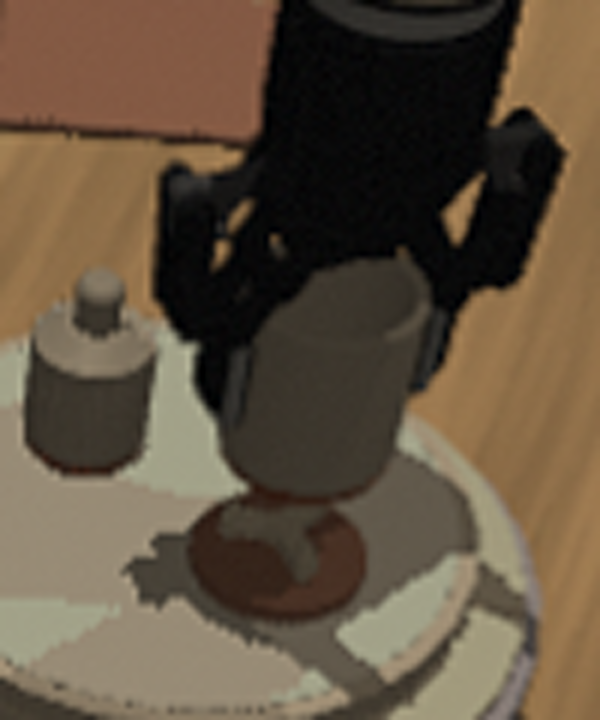

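Run:
```python
from fit1 import *
c=(472.2,-192.6)
z=147.9-7.6
M=lambda ci:[proj(ci,circ(c,30,z)),proj(ci,circ(c,33,z+75)),proj(ci,circ(c,33,z+3))]
crop(cv2.imread("pics/s24f.png"),230,70,330,190,5,"a.png",M(S));crop(cv2.imread("pics/d24f.png"),380,70,480,190,5,"b.png",M(D))
cv2.imwrite("pics/ab24.png",cv2.resize(np.hstack([cv2.imread("pics/a.png"),cv2.imread("pics/b.png")]),(800,480)))
```

```text
(no output)
```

View pics/ab24.png

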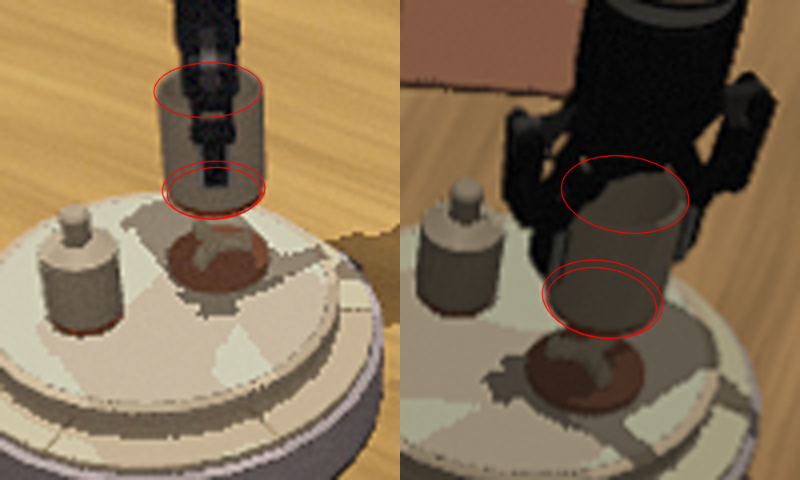

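Run:
```python
from fit1 import *
s=((230,70),6);d=((380,70),6);z=140.3
print("S rim",fit(S,full([(237,130),(397,125),(380,106),(250,112)],*s),33,z+75)); print("S foot",fit(S,full([(325,325),(280,318),(370,316),(255,300),(392,297)],*s),30,z))
print("D rim",fit(D,full([(433,290),(420,270),(410,325),(405,258)],*d),33,z+75)); print("D foot",fit(D,full([(310,507),(250,482),(365,493),(235,470),(385,475)],*d),30,z))
```

```text
S rim (array([ 470.17170021, -190.87905329]), np.float64(0.01116035392446451))
S foot (array([ 470.21777382, -191.84603494]), np.float64(0.2037156160085741))
D rim (array([ 473.6342574 , -194.62878773]), np.float64(0.4448677164233454))
D foot (array([ 470.60501013, -194.4772164 ]), np.float64(0.23838317000708859))
```

Emit:
{"fn": "apply_moves", "kwargs": {"series": [[[-0.001,-0.0002,0.008],[0,0,0],0.05],[[-0.001,-0.0002,0.016],[0,0,0],0.05],[[-0.001,-0.0002,0.022],[0,0,0],0.05],[[-0.001,-0.0002,0.026],[0,0,0],0.05],[[-0.001,-0.0002,0.0275],[0,0,0],0.05],[[-0.001,-0.0002,0.0275],[0,0,0],0.05],[[-0.001,-0.0002,0.0275],[0,0,0],0.05]]}}

```text
clock: 42.3
position: [472.8, -193.9, 120.4]
tcp_rot: [0.0, 0.428, 0.904, -0.0]
ft_force: [-0.3, 0.5, -2.7]
gripper_width: 65.0
```

Emit:
{"fn": "apply_moves", "kwargs": {"series": [[[0,0,0.0007],[0,0,0],0.05],[[0,0,0.0014],[0,0,0],0.05],[[0,0,0.002],[0,0,0],0.05],[[0,0,0.002],[0,0,0],0.05]]}}

```text
clock: 42.8
position: [472.5, -193.7, 118.1]
tcp_rot: [-0.0, 0.428, 0.904, 0.0]
ft_force: [0.5, 0.1, -3.1]
gripper_width: 65.3
```

Emit:
{"fn": "apply_moves", "kwargs": {"series": [[[0,0,0.0005],[0,0,0],0.05],[[0,0,0.001],[0,0,0],0.05],[[0,0,0.001],[0,0,0],0.05]]}}

```text
clock: 43.18
position: [472.6, -193.8, 117.3]
tcp_rot: [0.0, 0.428, 0.904, -0.0]
ft_force: [0.0, 0.1, -0.3]
gripper_width: 65.1
```

Emit:
{"fn": "apply_moves", "kwargs": {"series": [[[0,0,0.0006],[0,0,0],0.05],[[0,0,0.0006],[0,0,0],0.05]]}}

```text
clock: 43.42
position: [472.8, -193.9, 117.2]
tcp_rot: [0.0, 0.428, 0.904, -0.0]
ft_force: [-1.3, 0.8, 4.5]
gripper_width: 65.3
```

Run:
```python
from fit1 import *
go(472,-193.3,118)
d=env.snapshot("side");crop(d,380,90,480,190,6,"d25.png")
s=env.snapshot("scene");crop(s,240,80,330,180,6,"s25.png")
```

```text
shift [0.001, -0.0002, -0.0008] rz 0 | at [ 472.8 -193.9  117.2] yaw 39.3 tilt 0.02 len 1 t 43.42 w 65.3 F [-1.3  0.8  4.5]
```

View pics/d25.png

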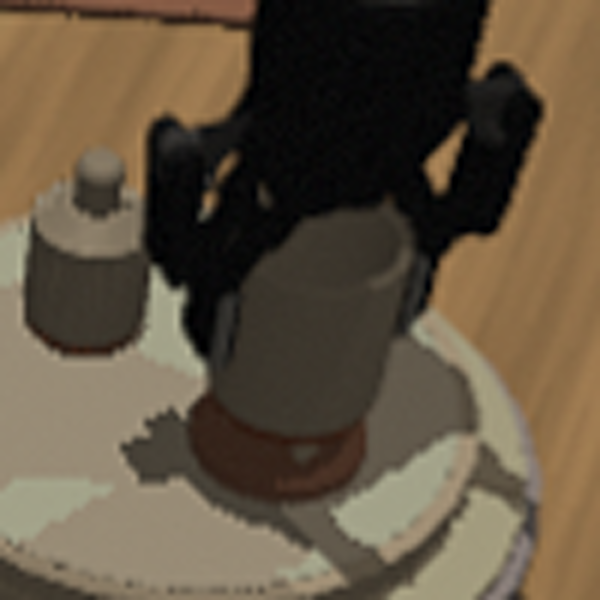

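View pics/s25.png

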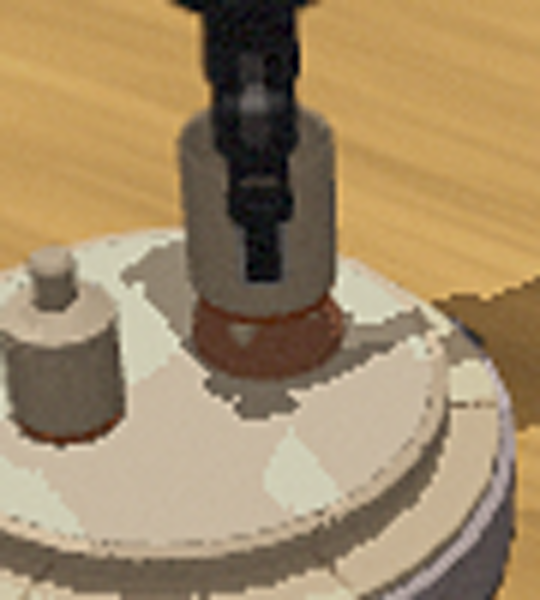

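Emit:
{"fn": "apply_moves", "kwargs": {"series": [[[0,0,-0.0004],[0,0,0],0.067],[[0,0,-0.0004],[0,0,0],0.07],[[0,0,-0.0004],[0,0,0],0.077],[[0,0,-0.0004],[0,0,0],0.085],[[0,0,-0.0004],[0,0,0],0.085],[[0,0,-0.01],[0,0,0],0.085],[[0,0,-0.03],[0,0,0],0.085],[[0,0,-0.06],[0,0,0],0.085],[[0,0,-0.1],[0,0,0],0.085],[[0,0,-0.14],[0,0,0],0.085],[[0,0,-0.14],[0,0,0],0.06],[[0,0,-0.14],[0,0,0],0.04]]}}

```text
clock: 45.02
position: [472.3, -193.6, 256.6]
tcp_rot: [-0.0, 0.428, 0.904, 0.0]
ft_force: [0.7, 0.4, -0.2]
gripper_width: 51.0
```

Run:
```python
from fit1 import *
import pickle
go(597,320,110)
pickle.dump(env.camera_info("wrist"),open("w26.pkl","wb"))
w=env.snapshot("wrist");cv2.imwrite("pics/w26.png",w);crop(w,220,120,420,270,4,"w26c.png")
d=env.snapshot("side");crop(d,380,90,480,190,6,"d26.png")
s=env.snapshot("scene");crop(s,240,80,330,180,6,"s26.png")
```

```text
shift [0.3184, 0.4219, 0.1466] rz 0 | at [ 472.3 -193.6  256.6] yaw 39.3 tilt 0.0 len 548 t 45.02 w 51.0 F [ 0.7  0.4 -0.2]
```

View pics/d26.png

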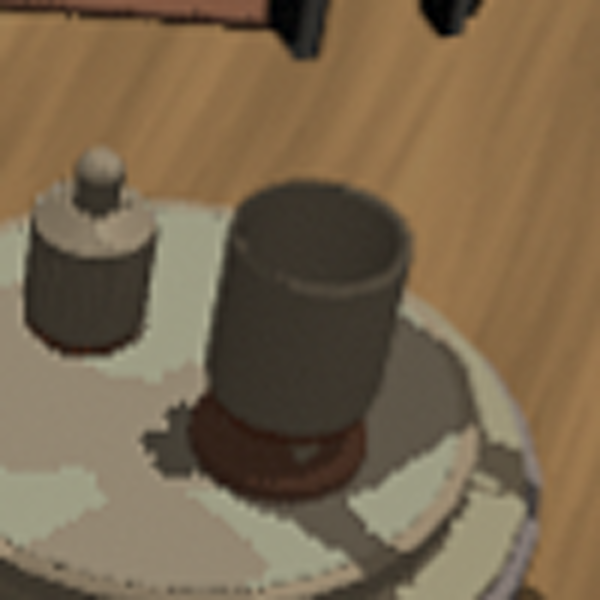

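View pics/s26.png

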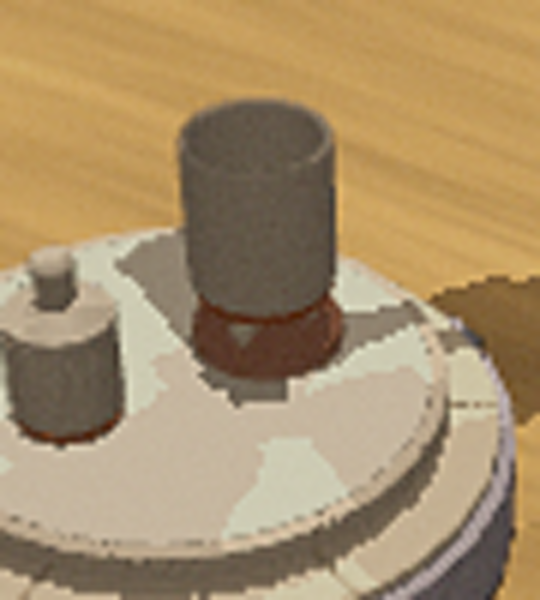

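View pics/w26c.png

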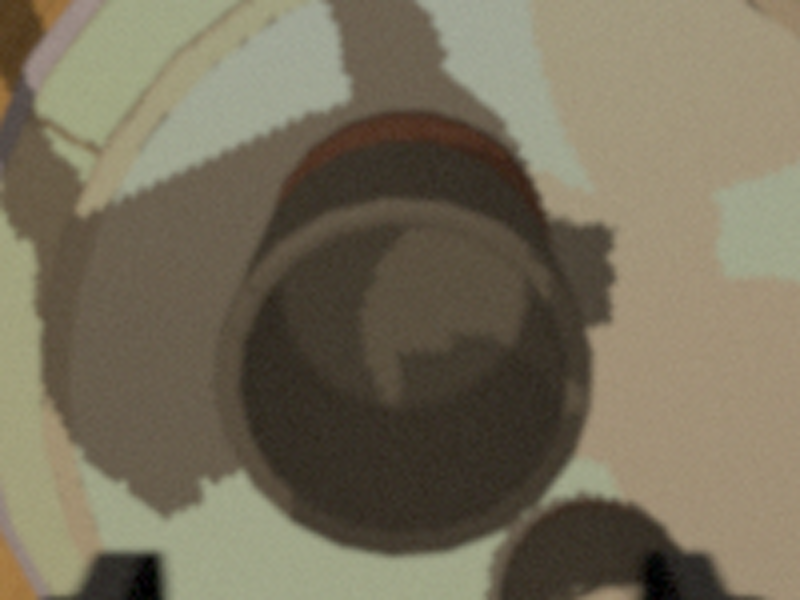

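Run:
```python
from fit1 import *
import pickle
W=pickle.load(open("w26.pkl","rb"))
print("W",fit(W,full([(217,365),(591,365),(402,199),(402,553),(265,250),(540,250),(270,500),(535,500)],(220,120),4),33,185))
print("D",fit(D,full([(230,230),(411,240),(310,179),(255,195),(375,192),(320,298),(250,275),(385,285)],(380,90),6),33,185))
print("S",fit(S,full([(180,145),(335,148),(258,100),(200,115),(318,115),(255,176)],(240,80),6),33,185))
```

```text
W (array([ 472.10958365, -194.12503477]), np.float64(1.1203932918876525))
D (array([ 472.45607621, -192.32303651]), np.float64(0.4595001300396549))
S (array([ 472.03799748, -190.82047862]), np.float64(0.4926143238485312))
```

Emit:
{"fn": "apply_moves", "kwargs": {"series": [[[0.0,0.0,-0.03],[0,0,0],0.045],[[0.03,0.04,-0.03],[0,0,0],0.045],[[0.065,0.086,-0.03],[0,0,0],0.045],[[0.1,0.132,-0.03],[0,0,0],0.045],[[0.135,0.178,-0.02],[0,0,0],0.045],[[0.17,0.224,0.0],[0,0,0],0.045],[[0.205,0.27,0.03],[0,0,0],0.045],[[0.24,0.317,0.06],[0,0,0],0.045],[[0.275,0.364,0.09],[0,0,0],0.045],[[0.305,0.404,0.12],[0,0,0],0.045],[[0.318,0.422,0.15],[0,0,0],0.045],[[0.318,0.422,0.18],[0,0,0],0.045],[[0.318,0.422,0.18],[0,0,0],0.045],[[0.318,0.422,0.18],[0,0,0],0.045]]}}

```text
clock: 46.92
position: [597.8, 319.3, 76.7]
tcp_rot: [-0.0, 0.428, 0.904, -0.0]
ft_force: [-0.3, 0.2, -0.3]
gripper_width: 44.9
```

Run:
```python
from fit1 import *
import pickle
go(597,319.8,24)
pickle.dump(env.camera_info("wrist"),open("w27.pkl","wb"))
w=env.snapshot("wrist");cv2.imwrite("pics/w27.png",w)
```

```text
shift [0.0009, -0.0003, 0.0527] rz 0 | at [597.8 319.3  76.7] yaw 39.3 tilt 0.01 len 53 t 46.92 w 44.9 F [-0.3  0.2 -0.3]
```

View pics/w27.png

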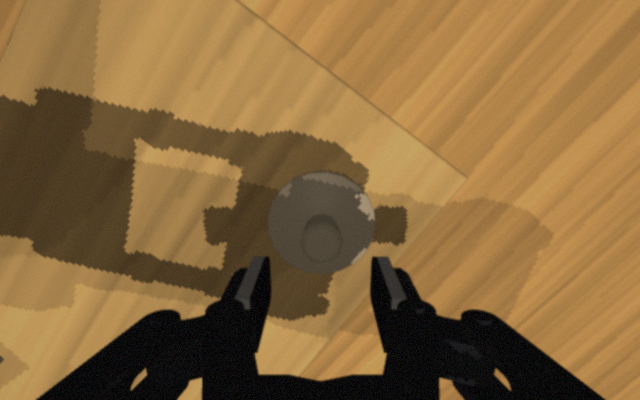

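Run:
```python
from fit1 import *
import pickle
W=pickle.load(open("w27.pkl","rb"))
print(fit(W,np.array([(267.5,222),(375,222),(321,171.5),(321,272),(285,184),(357,184)]),34,27))
```

```text
(array([597.21041555, 319.94263441]), np.float64(0.6571003819789724))
```

Emit:
{"fn": "apply_moves", "kwargs": {"series": [[[0.0005,-0.0003,0.02],[0,0,0],0.045],[[0.0005,-0.0003,0.036],[0,0,0],0.045],[[0.0005,-0.0003,0.044],[0,0,0],0.045],[[0.0005,-0.0003,0.047],[0,0,0],0.045],[[0.0005,-0.0003,0.047],[0,0,0],0.045],[[0.0005,-0.0003,0.047],[0,0,0],0.045]]}}

```text
clock: 47.72
position: [597.7, 320.0, 30.2]
tcp_rot: [0.0, 0.428, 0.904, 0.0]
ft_force: [-0.6, 0.1, -0.7]
gripper_width: 44.9
```

Emit:
{"fn": "apply_moves", "kwargs": {"series": [[[0.0003,0,0.003],[0,0,0],0.045],[[0.0003,0,0.006],[0,0,0],0.045],[[0.0003,0,0.006],[0,0,0],0.03],[[0.0003,0,0.006],[0,0,0],0.01],[[0.0003,0,0.006],[0,0,0],0.0],[[0.0003,0,0.006],[0,0,0],0.0],[[0.0003,0,0.006],[0,0,0],0.0],[[0.0003,0,0.003],[0,0,0],0.0],[[0.0003,0,-0.01],[0,0,0],0.0],[[0.0003,0,-0.04],[0,0,0],0.0],[[0.0003,0,-0.04],[0,0,0],0.0],[[0.0003,0,-0.04],[0,0,0],0.0]]}}

```text
clock: 49.22
position: [596.8, 320.0, 69.6]
tcp_rot: [0.0, 0.428, 0.904, 0.0]
ft_force: [-0.1, -0.3, -1.7]
gripper_width: 20.8
```

Run:
```python
from fit1 import *
go(472.2,-192.8,240)
w=env.snapshot("wrist");cv2.imwrite("pics/w28.png",w)
```

```text
shift [-0.3178, -0.4212, -0.1704] rz 0 | at [596.8 320.   69.6] yaw 39.3 tilt 0.0 len 555 t 49.23 w 20.8 F [-0.1 -0.3 -1.7]
```

View pics/w28.png

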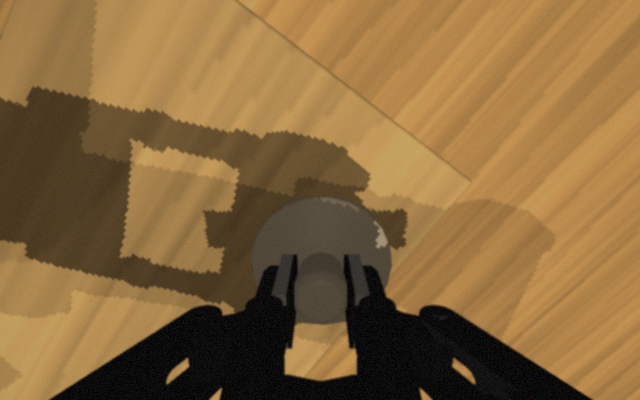

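Emit:
{"fn": "apply_moves", "kwargs": {"series": [[[0,0,-0.05],[0,0,0],0.0],[[0,0,-0.1],[0,0,0],0.0],[[-0.01,-0.0133,-0.145],[0,0,0],0.0],[[-0.03,-0.04,-0.17],[0,0,0],0.0],[[-0.054,-0.0716,-0.175],[0,0,0],0.0],[[-0.081,-0.1074,-0.175],[0,0,0],0.0],[[-0.108,-0.143,-0.175],[0,0,0],0.0],[[-0.135,-0.179,-0.175],[0,0,0],0.0],[[-0.162,-0.215,-0.175],[0,0,0],0.0],[[-0.189,-0.2505,-0.175],[0,0,0],0.0],[[-0.216,-0.286,-0.175],[0,0,0],0.0],[[-0.243,-0.322,-0.175],[0,0,0],0.0],[[-0.268,-0.355,-0.175],[0,0,0],0.0],[[-0.289,-0.383,-0.174],[0,0,0],0.0],[[-0.304,-0.403,-0.172],[0,0,0],0.0],[[-0.3135,-0.4155,-0.17],[0,0,0],0.0],[[-0.3178,-0.4212,-0.165],[0,0,0],0.0],[[-0.3178,-0.4212,-0.16],[0,0,0],0.0],[[-0.3178,-0.4212,-0.155],[0,0,0],0.0],[[-0.3178,-0.4212,-0.155],[0,0,0],0.0]]}}

```text
clock: 51.78
position: [472.1, -191.8, 223.8]
tcp_rot: [-0.001, 0.428, 0.904, 0.0]
ft_force: [0.3, 0.9, -1.8]
gripper_width: 21.1
```

Emit:
{"fn": "apply_moves", "kwargs": {"series": [[[0,0,0],[0,0,0],0.0]]}}

```text
clock: 51.9
position: [472.6, -192.3, 224.6]
tcp_rot: [0.0, 0.428, 0.904, 0.0]
ft_force: [-0.2, -0.6, -0.8]
gripper_width: 20.5
```

Run:
```python
from fit1 import *
import pickle
go(472.2,-192.8,187)
pickle.dump(env.camera_info("wrist"),open("w29.pkl","wb"))
w=env.snapshot("wrist");cv2.imwrite("pics/w29.png",w)
d=env.snapshot("side");crop(d,380,40,480,190,5,"d29.png")
s=env.snapshot("scene");crop(s,230,30,330,180,5,"s29.png")
```

```text
shift [-0.0002, -0.0006, 0.0376] rz 0 | at [ 472.6 -192.3  224.6] yaw 39.4 tilt 0.01 len 38 t 51.9 w 20.5 F [-0.2 -0.6 -0.8]
```

View pics/d29.png

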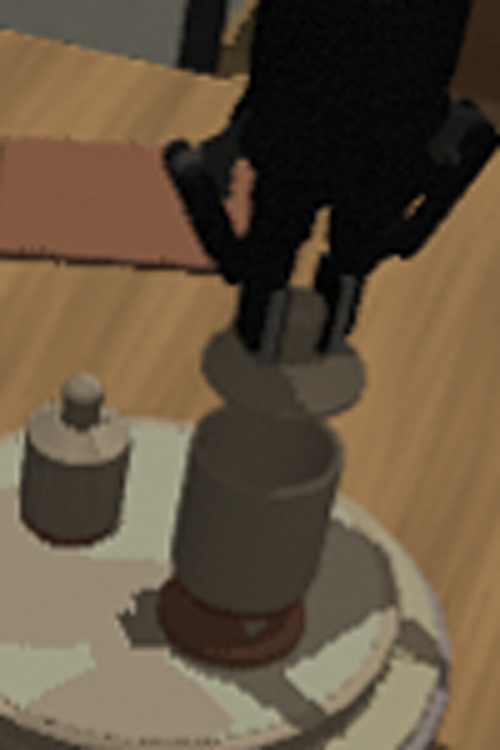

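View pics/s29.png

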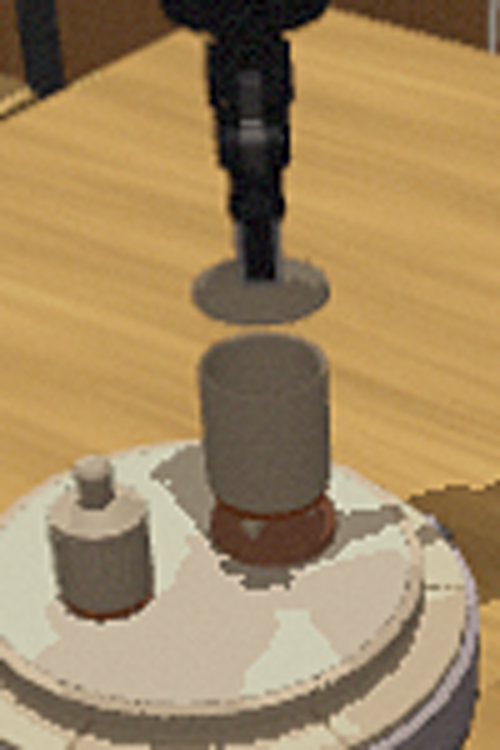

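View pics/w29.png

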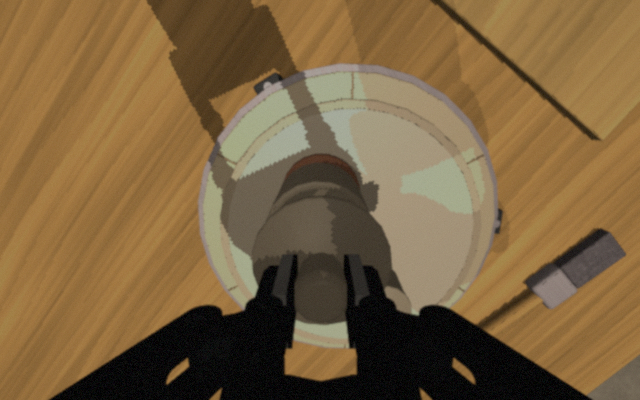

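Run:
```python
from fit1 import *
import pickle
W=pickle.load(open("w29.pkl","rb"))
d=((380,40),5);s=((230,30),5)
print("D lid",fit(D,full([(202,360),(365,380),(290,418),(225,396),(345,405)],*d),34,225),"jar",fit(D,full([(188,450),(341,455),(265,498),(205,482),(325,485)],*d),33,185))
print("S lid",fit(S,full([(192,288),(330,290),(260,323),(210,310),(312,310)],*s),34,225),"jar",fit(S,full([(199,372),(329,375),(262,334),(215,347),(315,347)],*s),33,185))
print("W lid",fit(W,np.array([(251.5,260),(391.5,260),(321,196.5),(275,213),(367,213)]),34,226))
```

```text
D lid (array([ 473.62825072, -196.45802564]), np.float64(0.15876845905969106)) jar (array([ 473.7457655 , -190.25492958]), np.float64(0.3819894040856243))
S lid (array([ 465.84827857, -195.05693479]), np.float64(0.1769813442232707)) jar (array([ 474.52247395, -189.37891595]), np.float64(0.13632842315453553))
W lid (array([ 473.4718423 , -193.51355399]), np.float64(0.35128304717676595))
```

Run:
```python
from fit1 import *
d=((380,40),5);s=((230,30),5)
for z in (227,229,231):
  print(z,"D",fit(D,full([(202,360),(365,380),(290,418),(225,396),(345,405)],*d),34,z)[0],"S",fit(S,full([(192,288),(330,290),(260,323),(210,310),(312,310)],*s),34,z)[0])
go(472.2,-192.8,187)
```

```text
227 D [ 473.23687232 -193.88965431] S [ 468.47542145 -192.90057126]
229 D [ 472.84655088 -191.32207378] S [ 471.10009081 -190.74995018]
231 D [ 472.4533207  -188.74428056] S [ 473.73272564 -188.59065802]
shift [0.0001, -0.0005, 0.0379] rz 0 | at [ 472.6 -192.6  224.9] yaw 39.3 tilt 0.03 len 38 t 52.05 w 20.5 F [0.  0.1 0.1]
```

Emit:
{"fn": "apply_moves", "kwargs": {"series": [[[0,0,0.01],[0,0,0],0.0],[[0,0,0.018],[0,0,0],0.0],[[0,0,0.024],[0,0,0],0.0],[[0,0,0.028],[0,0,0],0.0],[[0,0,0.031],[0,0,0],0.0],[[0,0,0.033],[0,0,0],0.0],[[0,0,0.035],[0,0,0],0.0],[[0,0,0.035],[0,0,0],0.0],[[0,0,0.035],[0,0,0],0.0]]}}

```text
clock: 53.18
position: [472.5, -192.8, 189.7]
tcp_rot: [0.0, 0.428, 0.904, -0.0]
ft_force: [0.0, -0.8, -0.8]
gripper_width: 20.7
```

Run:
```python
from fit1 import *
go(472.2,-192.8,187)
d=env.snapshot("side");crop(d,380,70,480,190,6,"d30.png")
s=env.snapshot("scene");crop(s,230,70,330,180,6,"s30.png")
```

```text
shift [0.0001, -0.0002, 0.0027] rz 0 | at [ 472.5 -192.8  189.7] yaw 39.3 tilt 0.02 len 3 t 53.17 w 20.7 F [ 0.  -0.8 -0.8]
```

View pics/d30.png

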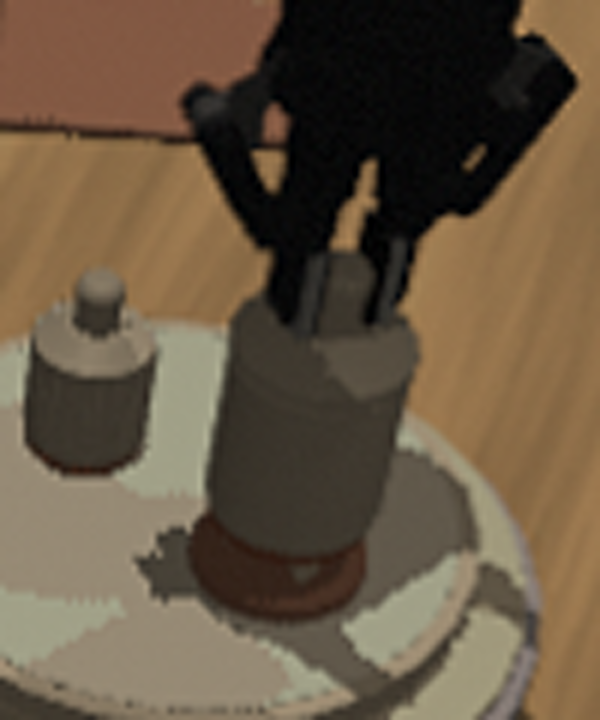

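View pics/s30.png

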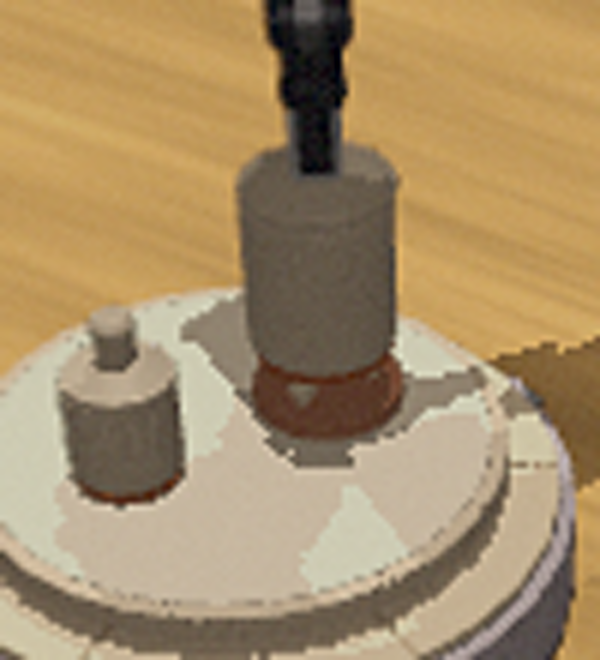

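Lid aligned with the jar, 3 mm to go.

Emit:
{"fn": "apply_moves", "kwargs": {"series": [[[0,0,0.001],[0,0,0],0.0],[[0,0,0.002],[0,0,0],0.0],[[0,0,0.002],[0,0,0],0.0]]}}

```text
clock: 53.65
position: [472.3, -192.6, 187.4]
tcp_rot: [-0.0, 0.428, 0.904, -0.0]
ft_force: [-0.7, -0.0, -0.9]
gripper_width: 20.1
```

Emit:
{"fn": "apply_moves", "kwargs": {"series": [[[0,0,0.0005],[0,0,0],0.0],[[0,0,0.001],[0,0,0],0.0],[[0,0,0.001],[0,0,0],0.0]]}}

```text
clock: 54.02
position: [472.3, -192.7, 186.5]
tcp_rot: [-0.0, 0.428, 0.904, -0.0]
ft_force: [0.0, -0.6, -0.2]
gripper_width: 20.7
```

Emit:
{"fn": "apply_moves", "kwargs": {"series": [[[0,0,0.0008],[0,0,0],0.0],[[0,0,0.0008],[0,0,0],0.0]]}}

```text
clock: 54.28
position: [472.4, -192.7, 185.7]
tcp_rot: [-0.0, 0.428, 0.904, -0.0]
ft_force: [-0.2, -0.3, -1.2]
gripper_width: 20.9
```

Emit:
{"fn": "apply_moves", "kwargs": {"series": [[[0,0,0.0008],[0,0,0],0.0],[[0,0,0.0008],[0,0,0],0.0]]}}

```text
clock: 54.52
position: [472.5, -193.0, 185.4]
tcp_rot: [0.0, 0.428, 0.904, -0.0]
ft_force: [-0.5, 0.2, 2.1]
gripper_width: 20.6
```

Emit:
{"fn": "apply_moves", "kwargs": {"series": [[[0,0,0],[0,0,0],0.026],[[0,0,0],[0,0,0],0.034],[[0,0,0],[0,0,0],0.042],[[0,0,0],[0,0,0],0.042],[[0,0,-0.01],[0,0,0],0.042],[[0,0,-0.03],[0,0,0],0.042],[[0,0,-0.07],[0,0,0],0.042],[[0,0,-0.12],[0,0,0],0.042],[[0,0,-0.12],[0,0,0],0.042],[[0,0,-0.12],[0,0,0],0.042]]}}

```text
clock: 55.78
position: [472.3, -192.6, 305.4]
tcp_rot: [0.0, 0.428, 0.904, 0.0]
ft_force: [-0.0, 0.4, -0.5]
gripper_width: 42.2
```

Run:
```python
from fit1 import *
go(472.2,-192.8,187)
w=env.snapshot("wrist");cv2.imwrite("pics/w31.png",w)
d=env.snapshot("side");cv2.imwrite("pics/d31f.png",d);crop(d,360,70,480,210,5,"d31.png")
s=env.snapshot("scene");cv2.imwrite("pics/s31f.png",s);crop(s,210,70,330,210,5,"s31.png")
```

```text
shift [0.0, -0.0002, 0.1184] rz 0 | at [ 472.3 -192.6  305.4] yaw 39.3 tilt 0.04 len 118 t 55.77 w 42.2 F [-0.   0.4 -0.5]
```

View pics/d31.png

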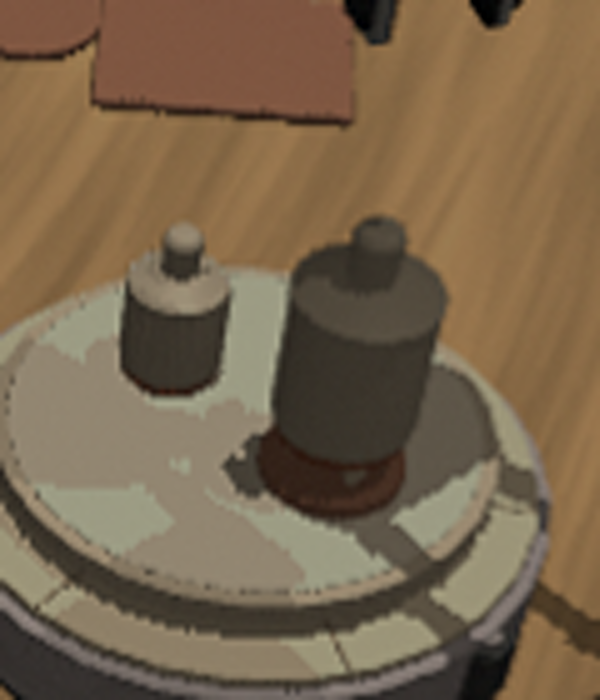

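View pics/s31.png

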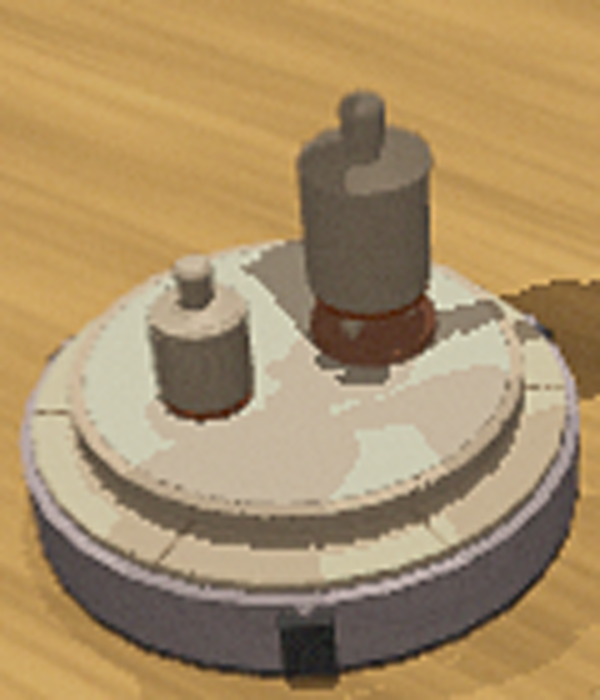

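View pics/w31.png

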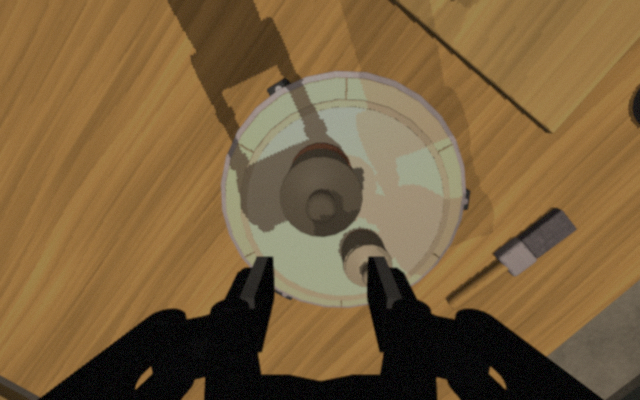

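View pics/s31f.png

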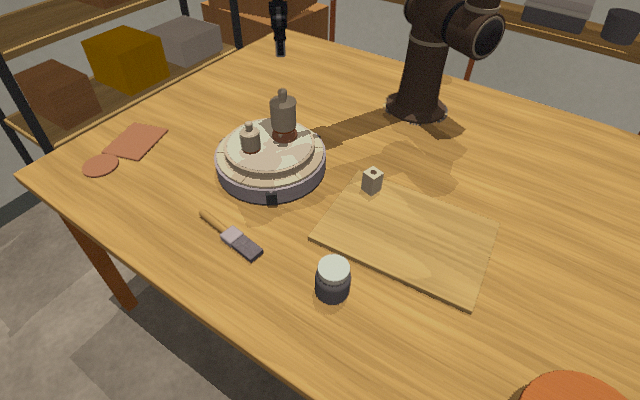

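Both lids sit flush, the stack is upright, the bystanders look unmoved and the gripper is clear, so I'm handing in.

Run:
```python
from rig import env
print(env.job_done()); print(env.get_obs()["clock"])
```

```text
the job is handed in; nothing more can be done
None
the job is handed in; nothing more can be done
```

The kiln shelf is loaded and the job was handed in at about 56 s; no verdict is reported.

**What I did:**
- I put the small lid on the small jar.
- I laid the cookie on the empty side of the shelf.
- I stood the stilt on the cookie and the tall jar on the stilt.
- I seated the wide lid on the tall jar. Each piece was lowered until the wrist force showed contact, then released.

**Last checks:**

| Item | Measured centre (x, y) in mm | Limit |
|---|---|---|
| Cookie | (472, −192), about 55 mm from the shelf centre | under 86 mm |
| Cookie to small jar | about 100 mm | over 70 mm |
| Stilt from cookie centre | about 1 mm | 12 mm |
| Tall jar from stilt centre | about 1 mm | 9 mm |

In the final pictures the stack looks upright, both lids sit flush with no visible gap, and the post, tub and brush look unmoved. I judged the seated lids by eye and by the height at contact (within about 1 mm of what was expected), and did not measure their tilt or offset after release.

**Disagreements:**
- **Fingertips:** the text puts them 22 mm ahead of the TCP. A touch probe on the ware board found them about 12 mm behind it when shut, and about 20 mm behind at 72 mm opening. I used the probed values.
- **Tall jar rim:** the three cameras differed by up to about 3 mm in y.
- **Shelf centre:** fits ranged over x = 517 to 530 mm, which is well within the margin for the cookie.

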